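# Take the arched glass panel out of the slotted rack and lean it on the viewing stand

## Task

Wind the hand crank clockwise to its stop, about two full turns, so that the hold-down bar moves right off the rack (do not push the bar itself). Then slide the round-topped glass panel straight up out of its slots by its top edge and set it down gently on the viewing stand, its bottom edge fully on the ledge, its back resting flat against the sloping white board and centred across it. Leave the two square-cornered panels in their slots, never set the arched panel down on the bench or knock against things, and do not disturb the other glassware and tools.

Things in the scene. Friction and masses are not known exactly. Their poses are not given: they have to be found in the camera images.
- rack: fixed wooden rack. Origin: underside, middle of the slots; z up. Floor board 15 mm thick (x -75 to 100, y -95 to 120 mm). Three slots at x = -45, 0, 45 mm each hold an upright panel, its width along the rack's y. Combs with 12 mm slots hold only the panel's side edges (|y| 55 to 68 mm), from 15 to 95 mm height; between the combs 37 mm is free from panel to panel.
- hold_bar: dark steel bar on a sliding post, driven by the crank. Origin: the rack's when closed; moves along rack +y, 7.16 mm per rad of crank, 90 mm in all. Bar 16 mm wide (y), from rack x -70 to 95, its underside 160 and top 170 mm above the bench: closed, it blocks the middle of the panels' tops, 5 mm above them. Post 20 x 30 mm at rack x = 85. Stays where left.
- crank (a joint): angle of the hand crank in rad, 0 with the bar closed, growing as the crank turns clockwise seen from above, to its stop at 12.57 (two full turns; bar fully back). It stays where it is left; turning takes about 6 N at the knob.
- crank_axis (a point): point on the crank's vertical axis, 94 mm above the bench, level with the top of the crank arm; nothing on the axis stands higher. Blue gear housing below, 52 mm across (foot 68 mm), 150 mm from the rack's origin on its -y side. The flat steel arm, 18 mm wide, points any way at the start.
- crank_grip (a point): centre of the crank's upright wooden knob (it spins freely on the arm): cylinder 26 mm across and 50 mm tall, from 94 to 144 mm above the bench, 45 mm out from the crank's axis; this point is half-way up it, 119 mm above the bench.
- arched_pane: the panel to move: greenish glass, 8 mm thick (its x), 130 mm wide (its y), with a half-round top: straight sides to 75 mm, then a half circle of radius 65 mm, 140 mm tall at the middle. About 0.33 kg. Origin: middle of its bottom edge, z up. Starts in one of the three slots on the rack's floor board, top 155 mm above the bench.
- tall_pane: square-cornered panel of the same glass, 8 x 130 x 140 mm tall, in another slot; origin: middle of its bottom edge; stays there
- short_pane: square-cornered panel of the same glass, 8 x 130 x 105 mm tall, in the remaining slot; origin: middle of its bottom edge; stays there
- stand: fixed grey viewing stand, foot 150 (x) by 170 (y) mm and 12 mm thick; origin: centre of its underside, z up. Its open front looks along its +x, away from the robot; two grey brackets, 87 mm high, stand behind the board.
- stand_rest: the stand's sloping rest. Origin: middle of the corner of board and ledge, 28 mm above the bench over the stand's centre. z runs up the white board's face, leaning 20 deg from vertical to the stand's -x; x points out of the face, y along the ledge. Board 170 mm wide, 90 high, 10 thick. Ledge top is z = 0, x 0 to 30 mm, then a lip 12 high. A panel at home: bottom middle at x 4, z 0 mm.
- jug: loose amber glass jug, 135 mm tall, 86 mm across, handle out to 67 mm from its middle; origin: centre of its underside. Leave it alone.
- tumbler: loose glass tumbler, 72 mm across, 95 mm tall; origin: centre of its underside. Leave it alone.
- flask: loose glass bottle with steel cap, 60 mm across, 160 mm tall; origin: centre of its underside. Leave it alone.
- paddle: loose dark wooden paddle lying flat, 250 mm long along its y, 75 mm wide, 18 mm thick; origin: underside, where handle meets blade. Leave it alone.
- tongs: loose dark steel tongs lying flat, 200 mm long along x, 12 mm high; origin: middle, on the bench. Leave them alone.
- bowl: loose amber glass bowl, 120 mm across, 55 mm tall; origin: centre of its underside. Leave it alone.
Things that resemble listed ones, but are neither listed nor needed, are in the scene too. There is more than one size of the part that bears crank; the job needs the larger.

How it is judged:
By the outcome, as a careful person would: the job done as asked, in the order asked, and still so for the second after the job is handed in, with the robot touching nothing.
It also fails if it takes over 72 s, if anything falls off the work surface, if the arm or the gripper's body presses on something with over 40 N, if the wrist force passes 120 N, or if a joint passes its speed limit or range.

## Robot

A 6-joint arm with a two-finger parallel gripper is mounted at the origin on the work surface. World frame = base frame: x ahead of the robot, y to its left, z up, the work surface at z = 0. Lengths are in mm, angles in rad, forces in N, time in s.
With the tool pointing down it reaches from about 350 to 975 mm from the base axis. Payload 4.9 kg.
Tool frame: the origin (TCP) lies midway between the tips of the shut fingers; the grasp point (between the pads) lies 19 mm behind it; y points along the fingers, x is the direction in which the jaws open and shut, and the axes are right-handed (so a half turn about y gives the same grasp; the last joint's range is limited). The gripper opens to 85 mm and grips with 20 to 120 N. Pads are 22 mm wide; open, the fingers measure 114 mm over their backs; the gripper's body (76 mm by 85 mm) begins 54 mm behind the grasp point. The pads swing forward as they close: fully open they stand 13 mm farther back than shut.
Start: joints at [-1.364, 0.053, 1.613, -0, 1.476, -0.119], TCP at [200.036, -592.104, 231.304] pointing down, gripper open.
Joint ranges: [-3.01, 3.01], [-1.01, 2.22], [0.06, 2.58], [-1.02, 4.17], [0.09, 2.62], [-3.14, 3.14]. Speed limits (rad/s): [2.57, 2.57, 3.14, 3.14, 3.14, 3.14].

## Interface

Orientations are given as a 3x3 rotation matrix whose columns are the frame's x, y, z axes.
In Python, from rig import manip gives the robot as it stands. The module is installed in compiled form; this text tells all that it offers.
- The arm moves only by the tool move_arm, never from a script. Its argument "commands" is a list of rows, each a list of 3 entries, a list of its own where there are three numbers: the shift along the tool's x, y, z in mm, then the turn about the tool's y in degrees, then the finger opening in mm, from 0 to 85.4. In form: [[[x, y, z], turn, claw], ...]. A call has 1 to 12 rows; each row shifts and turns the commanded pose from where the row before left it, along the tool's axes as they then stand; what a row does not reach is not made up. A row lasts 1/12 s, in which the tool goes at most 41.7 mm and 7.16 degrees, less where a joint would pass 70% of its speed; a pose out of reach is approached as far as the arm can. A call with a gripper value outside its range is refused whole. The fingers move at their own pace and stop on an object; "grip_force" is the grip in N (left out, the last holds). Time passes only in rows, so rows that do not move let the fingers close. It gives the time, the measured TCP pose, the force and the opening at its end, in the units of the state.
- manip.get_obs(): the state, without advancing time (a new reading comes with each control period).
- manip.grab_frame(name): name is "scene" or "top" or "wrist"; returns (picture, depth): 384x512x3 uint8, blue, green, red; 384x512 float32, mm along the optical axis (not along the pixel's ray), 0 where there is no reading.
- manip.camera_model(name): a dict with "fx", "fy", "cx", "cy" (pixels), "xyz" and "rotation" of the camera in the world; the wrist camera has in their place "mount" (4x4, takes a point from camera to tool coordinates, whose origin is the TCP and whose axes are the tool frame's). Camera axes: x right, y down, z forward; pixel columns grow to the right and rows downward; lengths in mm; the calibration is good to about 2 mm. A picture is of the moment at which its call begins: read the wrist's pose just before it. camera_model takes no time and is no camera call.
- manip.sign_off(): hands the job in, once; it reports no verdict.
The state is a dict: "t": time; "joint_pos": joint angles; "qd": joint speeds; "joint_torque": joint torques, N m; "tcp_pos": TCP position; "eef_rot": TCP orientation; "contact_force": force on the tool from outside, world axes, zero at the start; "wrist_torque": the same for the moment, N m; "gripper_width": finger opening in mm.
Only numpy, scipy, OpenCV 4.12 (cv2) and the standard library are available. Lean on these libraries where they do the work, as an engineer would, in place of code of your own. Each camera call takes 0.05 s, during which the arm holds its last target.

## Working session

There is one attempt and no reset: what is moved stays moved. The work goes in short steps, Python scripts to look and compute and a tool call to move; the robot and the scene stay as the last step left them, time stands still between calls to the robot, and variables do not carry over. Pictures are saved under pics/ and viewed, and the job is handed in when it is done.

Besides the shell and the picture viewer there is one more tool, called as a command line: name --argument value ..., lists and objects as JSON in quotes. move_arm: Moves the arm, as the interface text tells. Its arguments: {"type":"object","properties":{"commands":{"type":"array"},"grip_force":{"type":"number"}},"required":["commands"]}

```bash
mkdir -p pics; python3 - <<'E'
from rig import manip
import cv2, numpy as np
o=manip.get_obs()
for k,v in o.items(): print(k,np.round(v,3).tolist())
for n in ("scene","top","wrist"):
    im,d=manip.grab_frame(n); cv2.imwrite(f"pics/{n}0.png",im); np.save(f"pics/{n}0.npy",d)
    m=manip.camera_model(n); print(n,{k:np.round(v,3).tolist() for k,v in m.items()})
E
```

```text
t 0.0
joint_pos [-1.364, 0.053, 1.614, -0.0, 1.476, -0.119]
qd [0.001, 0.0, 0.0, 0.001, 0.0, -0.001]
joint_torque [0.002, -39.368, -37.017, -0.0, 0.007, -0.0]
tcp_pos [199.906, -591.524, 230.08]
eef_rot [[0.32, -0.0, 0.947], [-0.947, 0.002, 0.32], [-0.002, -1.0, 0.0]]
contact_force [-0.649, 0.385, 0.824]
wrist_torque [-0.026, -0.007, 0.031]
gripper_width 85.618
scene {'fx': 362.752, 'fy': 362.752, 'cx': 256.162, 'cy': 191.472, 'xyz': [949.189, 619.64, 786.666], 'rotation': [[-0.83, 0.412, -0.377], [0.558, 0.591, -0.583], [-0.017, -0.694, -0.72]]}
top {'fx': 406.012, 'fy': 406.012, 'cx': 250.4, 'cy': 187.399, 'xyz': [446.438, 66.084, 1316.284], 'rotation': [[0.012, -0.995, 0.097], [-1.0, -0.011, 0.002], [-0.001, -0.097, -0.995]]}
wrist {'fx': 316.878, 'fy': 316.878, 'cx': 250.051, 'cy': 190.296, 'mount': [[1.0, -0.0, 0.001, -0.379], [-0.001, -0.283, 0.959, -143.278], [-0.0, -0.959, -0.283, 71.147], [0.0, 0.0, 0.0, 1.0]]}
```

View pics/scene0.png

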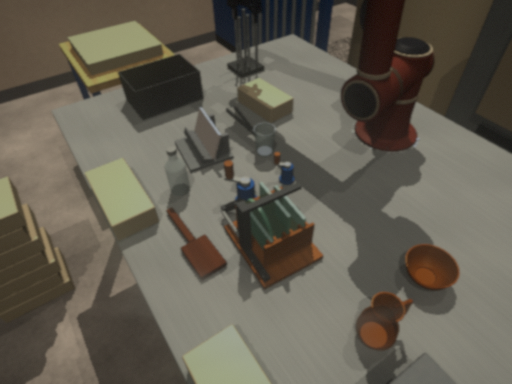

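View pics/top0.png

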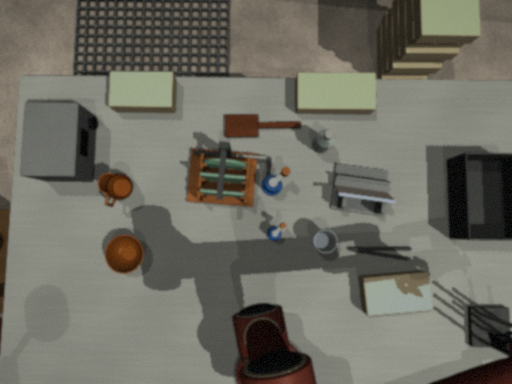

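View pics/wrist0.png

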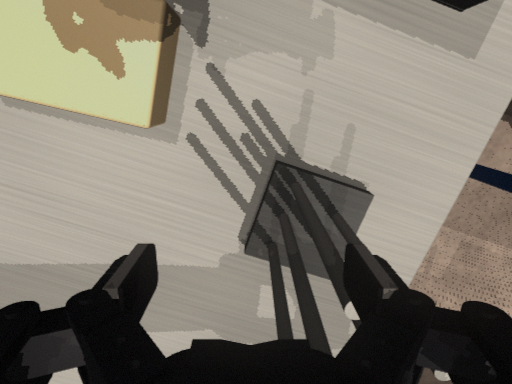

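```bash
cat > h.py <<'E'
import numpy as np, cv2
from rig import manip
def ray(n,u,v,obs=None,m=None):
    m=m or manip.camera_model(n)
    d=np.array([(u-m['cx'])/m['fx'],(v-m['cy'])/m['fy'],1.])
    if n=='wrist':
        M=np.array(m['mount']);R=np.array(obs['eef_rot']);p=np.array(obs['tcp_pos'])
        return R@M[:3,3]+p, R@M[:3,:3]@d
    return np.array(m['xyz']),np.array(m['rotation'])@d
def onz(n,u,v,z,obs=None):
    c,d=ray(n,u,v,obs); return c+d*(z-c[2])/d[2]
def tri(*rays):
    A=np.zeros((3,3));b=np.zeros(3)
    for c,d in rays:
        d=d/np.linalg.norm(d);P=np.eye(3)-np.outer(d,d);A+=P;b+=P@c
    x=np.linalg.solve(A,b)
    return x,[float(np.linalg.norm((np.eye(3)-np.outer(d,d)/(d@d))@(x-c))) for c,d in rays]
def cloud(n,depth,obs=None):
    m=manip.camera_model(n);v,u=np.mgrid[:384,:512]
    P=np.stack([(u-m['cx'])/m['fx']*depth,(v-m['cy'])/m['fy']*depth,depth],-1)
    if n=='wrist':
        M=np.array(m['mount']);R=np.array(obs['eef_rot']);p=np.array(obs['tcp_pos'])
        return (P@M[:3,:3].T+M[:3,3])@R.T+p
    return P@np.array(m['rotation']).T+np.array(m['xyz'])
def proj(n,X,obs=None):
    m=manip.camera_model(n);X=np.asarray(X,float)
    if n=='wrist':
        M=np.array(m['mount']);R=np.array(obs['eef_rot']);p=np.array(obs['tcp_pos'])
        q=(X-p)@R; c=(q-M[:3,3])@M[:3,:3]
    else: c=(X-np.array(m['xyz']))@np.array(m['rotation'])
    return np.stack([c[...,0]/c[...,2]*m['fx']+m['cx'],c[...,1]/c[...,2]*m['fy']+m['cy']],-1)
E
python3 - <<'E'
import cv2
t=cv2.imread('pics/top0.png');s=cv2.imread('pics/scene0.png')
cv2.imwrite('pics/topc.png',cv2.resize(t[100:260,170:430],None,fx=3,fy=3,interpolation=cv2.INTER_CUBIC))
cv2.imwrite('pics/scenec.png',cv2.resize(s[95:285,160:350],None,fx=3.1,fy=3.1,interpolation=cv2.INTER_CUBIC))
E
```

```text
(no output)
```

View pics/topc.png

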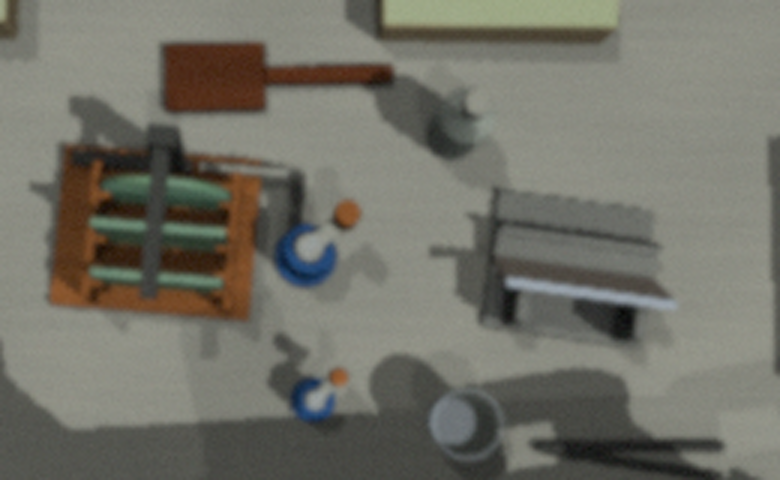

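View pics/scenec.png

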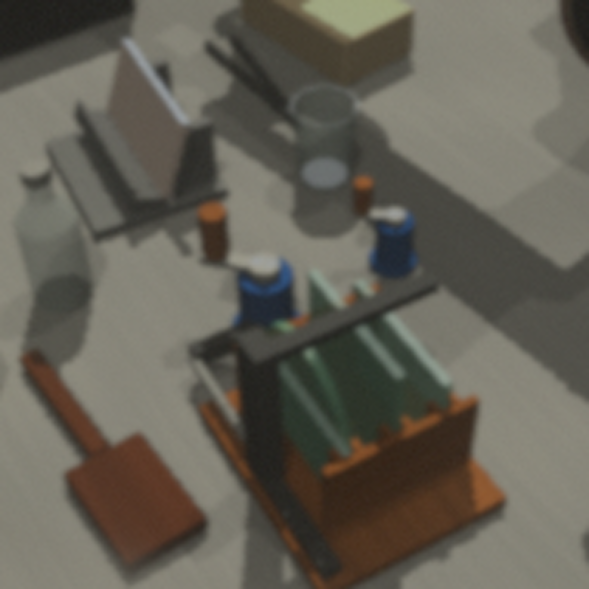

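The top view shows the rack near pixel (222,178), with the bar across it. The large blue crank is near (273,185) with its knob at (286,171), and the smaller decoy crank is at (275,232). The stand is near (363,187). The lens-shaped far pane, about (225,163), looks like the arched one. Next I'll measure these more precisely.

```bash
python3 - <<'E'
from h import *
P={}
for n,box in (("top",(170,100,430,260)),("scene",(160,95,350,285))):
    im=cv2.imread(f'pics/{n}0.png');hsv=cv2.cvtColor(im,cv2.COLOR_BGR2HSV)
    d=np.load(f'pics/{n}0.npy');C=cloud(n,d)
    for name,lo,hi,vm in (("blue",95,130,50),("wood",3,16,60)):
        m=cv2.inRange(hsv,(lo,110,vm),(hi,255,255))
        m2=np.zeros_like(m);x0,y0,x1,y1=box;m2[y0:y1,x0:x1]=m[y0:y1,x0:x1]
        k,l,st,ce=cv2.connectedComponentsWithStats(m2)
        for i in range(1,k):
            if st[i,4]>20:
                q=C[(l==i)&(d>0)]
                print(n,name,st[i].tolist(),ce[i].round(1).tolist(),'med',np.median(q,0).round(0).tolist(),'zmax',np.percentile(q[:,2],95).round(0))
print(tri(ray('top',285.7,171),ray('scene',228.7,164)))
E
```

```text
top blue [262, 175, 20, 20, 194] [270.1, 186.5] med [569.0, 12.0, 75.0] zmax 83.0
top blue [267, 227, 14, 14, 79] [272.4, 234.0] med [423.0, 1.0, 53.0] zmax 60.0
top wood [225, 115, 75, 22, 898] [249.2, 125.1] med [779.0, 86.0, 18.0] zmax 23.0
top wood [187, 149, 70, 57, 1443] [219.5, 183.6] med [576.0, 194.0, 17.0] zmax 97.0
top wood [282, 167, 8, 9, 53] [285.2, 171.0] med [610.0, -32.0, 144.0] zmax 149.0
top wood [280, 223, 6, 5, 21] [282.4, 225.2] med [454.0, -27.0, 102.0] zmax 106.0
scene blue [283, 166, 10, 5, 26] [288.0, 168.7] med [436.0, 5.0, 57.0] zmax 58.0
scene blue [238, 181, 16, 10, 67] [246.3, 186.5] med [590.0, 17.0, 80.0] zmax 82.0
scene wood [274, 152, 6, 7, 30] [276.5, 154.4] med [458.0, -26.0, 101.0] zmax 103.0
scene wood [224, 160, 8, 15, 71] [227.7, 165.2] med [620.0, -26.0, 143.0] zmax 146.0
scene wood [168, 210, 57, 64, 1187] [198.8, 249.6] med [784.0, 94.0, 18.0] zmax 20.0
scene wood [233, 221, 5, 7, 23] [235.6, 223.3] med [660.0, 64.0, 15.0] zmax 35.0
scene wood [264, 223, 50, 27, 284] [287.5, 235.4] med [602.0, 222.0, 94.0] zmax 97.0
scene wood [225, 225, 98, 60, 1285] [283.5, 260.4] med [623.0, 245.0, 15.0] zmax 18.0
scene wood [253, 241, 11, 23, 135] [258.4, 251.5] med [660.0, 174.0, 15.0] zmax 17.0
(array([611.58344014, -34.69431872, 136.16954161]), [0.1356487744780677, 0.13564877447818946])
```

```bash
python3 - <<'E'
from h import *
o=manip.get_obs()
print(proj('scene',o['tcp_pos']),proj('top',o['tcp_pos']))
for n in('scene','top'):
    C=cloud(n,np.load(f'pics/{n}0.npy'));
    b=(slice(0,75),slice(220,270)) if n=='scene' else (slice(250,384),slice(420,512))
    q=C[b][::8,::6].round(0).astype(int)
    for r in q: print([tuple(x) for x in r.tolist()])
s=cv2.imread('pics/scene0.png')[0:110,180:330]
cv2.imwrite('pics/sc2.png',cv2.resize(s,None,fx=5,fy=5,interpolation=cv2.INTER_CUBIC))
E
```

```text
[244.48406798  24.92856581] [502.58957976 325.3711345 ]
[(-684, -2413, -336), (-669, -2278, -297), (211, -655, 305), (216, -604, 319), (214, -565, 329), (196, -554, 328), (190, -524, 335), (-672, -1742, -157), (-661, -1652, -131)]
[(-681, -2420, -403), (-677, -2303, -370), (227, -633, 286), (-676, -2099, -313), (-679, -2010, -288), (200, -550, 303), (189, -526, 308), (-679, -1754, -217), (-650, -1635, -177)]
[(-664, -2402, -463), (-669, -2299, -434), (-680, -2212, -410), (-691, -2130, -388), (132, -702, 216), (-665, -1902, -315), (177, -545, 272), (949, 620, 787), (-653, -1638, -234)]
[(-671, -2428, -543), (-677, -2325, -512), (-680, -2222, -481), (195, -647, 215), (131, -706, 182), (-670, -1913, -382), (111, -646, 196), (-683, -1761, -337), (-652, -1636, -290)]
[(-671, -2441, -620), (-690, -2359, -598), (-671, -2215, -545), (193, -654, 181), (133, -705, 150), (-665, -1908, -442), (109, -650, 162), (-678, -1754, -395), (-651, -1634, -348)]
[(-696, -2504, -724), (-670, -2334, -658), (-672, -2225, -621), (164, -706, 123), (134, -708, 115), (-677, -1930, -519), (111, -648, 130), (-669, 
[... 4416 characters left out ...]
1), (35, -599, 0), (34, -619, -3), (35, -637, -2), (37, -653, 3), (36, -674, 0), (203, -384, 535), (205, -392, 541), (206, -401, 545), (206, -412, 545)]
[(9, -467, 0), (8, -488, -4), (9, -505, -2), (11, -521, 4), (10, -541, 1), (10, -560, 0), (10, -579, 0), (11, -598, -1), (193, -331, 551), (197, -337, 561), (197, -347, 562), (198, -357, 563), (198, -367, 564), (198, -377, 565), (199, -388, 565), (199, -399, 565)]
[(-15, -467, -1), (-15, -485, 0), (-15, -504, -1), (-14, -522, 1), (183, -281, 564), (185, -289, 569), (188, -296, 577), (189, -306, 579), (189, -316, 578), (190, -326, 580), (190, -336, 581), (190, -346, 581), (191, -355, 583), (190, -367, 580), (190, -378, 580), (189, -390, 578)]
```

View pics/sc2.png

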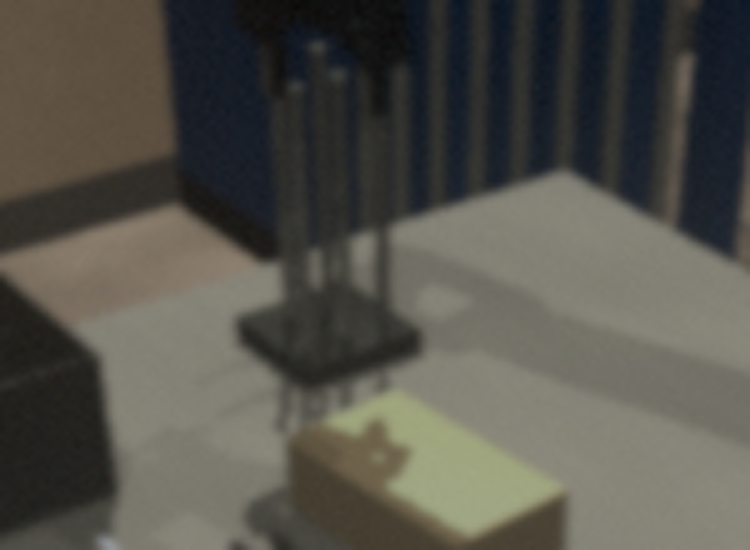

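move_arm --commands '[[[-24,-4,29],0,85],[[-24,-4,29],0,85],[[-24,-4,29],0,85],[[-24,-4,29],0,85],[[-24,-4,29],0,85],[[-24,-4,29],0,85],[[-24,-4,29],0,85],[[-24,-4,29],0,85],[[-24,-4,29],0,85],[[-24,-4,29],0,85],[[-24,-4,29],0,85],[[-24,-4,29],0,85]]'

```text
t: 1.15
tcp_pos: [438.0, -206.0, 279.3]
eef_rot: [[0.32, 0.0, 0.947], [-0.947, -0.0, 0.32], [0.0, -1.0, 0.0]]
contact_force: [1.0, -0.1, 0.1]
gripper_width: 84.9
```

move_arm --commands '[[[-24,0,30],0,85],[[-24,0,30],0,85],[[-24,0,30],0,85],[[-24,0,30],0,85],[[-24,0,30],0,85],[[-24,0,30],0,85],[[-24,0,30],0,85],[[0,0,0],-6.7,85],[[0,0,0],-6.7,85],[[0,0,0],-6.7,85],[[0,0,0],-6.7,85],[[0,0,0],-6.7,85]]'

```text
t: 2.15
tcp_pos: [582.6, 18.8, 278.8]
eef_rot: [[0.794, -0.001, 0.608], [-0.608, 0.0, 0.794], [-0.001, -1.0, -0.0]]
contact_force: [-0.3, 0.7, -0.2]
gripper_width: 84.6
```

move_arm --commands '[[[0,0,0],-6.7,85],[[0,0,0],-6.7,85],[[0,0,0],-6.7,85],[[0,0,0],-6.7,85],[[0,0,0],-6.7,85],[[0,0,0],0,85]]'

```text
t: 2.65
tcp_pos: [582.5, 18.5, 278.8]
eef_rot: [[0.997, -0.001, 0.074], [-0.074, 0.0, 0.997], [-0.001, -1.0, 0.0]]
contact_force: [-0.1, 0.2, 0.4]
gripper_width: 85.3
```

```bash
cat > snap.py <<'E'
import sys,pickle
from h import *
n,name=sys.argv[1:3]
o=manip.get_obs();im,d=manip.grab_frame(n)
cv2.imwrite(f'pics/{name}.png',im);np.save(f'pics/{name}.npy',d);pickle.dump(o,open(f'pics/{name}.pkl','wb'))
print(np.round(o['tcp_pos'],1),round(o['t'],2))
E
python3 snap.py wrist w1
```

```text
[582.5  18.5 278.8] 2.65
```

View pics/w1.png

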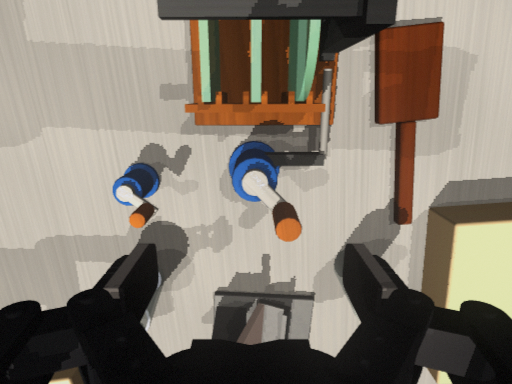

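The wrist view shows the large crank's hub at about (256,182) and its knob top at (288,229). The right-hand pane (far slot, +x) has the curved edge, so it is the arched one.

```bash
python3 - <<'E'
from h import *
import pickle
im=cv2.imread('pics/w1.png');d=np.load('pics/w1.npy');o=pickle.load(open('pics/w1.pkl','rb'))
C=cloud('wrist',d,o);hsv=cv2.cvtColor(im,cv2.COLOR_BGR2HSV)
m=cv2.inRange(hsv,(5,150,150),(18,255,255));m[:200]=0
k,l,st,ce=cv2.connectedComponentsWithStats(m)
for i in range(1,k):
    if st[i,4]>60:
        u,v=ce[i];q=C[l==i];print('knob',ce[i].round(1),st[i].tolist(),'depth pt',np.median(q,0).round(1))
        print('  onz144',onz('wrist',u,v,144,o).round(1))
        if u>250: print(' tri with top (285.2,171.0)',tri(ray('wrist',u,v,o),ray('top',285.2,171.)))
# hub white disc
m=cv2.inRange(hsv,(0,0,150),(179,70,255));sub=np.zeros_like(m);sub[165:200,235:275]=m[165:200,235:275]
k,l,st,ce=cv2.connectedComponentsWithStats(sub)
for i in range(1,k):
    if st[i,4]>60: print('hub+arm',ce[i],st[i].tolist(),np.median(C[l==i],0).round(1))
m=cv2.inRange(hsv,(95,110,60),(130,255,255))
k,l,st,ce=cv2.connectedComponentsWithStats(m)
for i in range(1,k):
    if st[i,4]>60: 
        q=C[l==i];print('blue',st[i].tolist(),ce[i]);t=q[(q[:,2]>70)];print(np.percentile(q,[1,50,99],axis=0).round(0).tolist(),t.min(0) if len(t) else '')
for u,v in ((252,182),(256,180),(262,190),(270,200),(280,212)): print((u,v),C[v,u].round(1))
# panes top edges
E
```

```text
knob [136.7 220.1] [130, 213, 15, 15, 173] depth pt [455.1 -28.2 102.7]
  onz144 [472.3 -13.  144. ]
knob [288.1 229.3] [276, 218, 25, 23, 450] depth pt [614.  -32.6 144.7]
  onz144 [614.  -32.9 144. ]
 tri with top (285.2,171.0) (array([612.24451001, -32.75574325, 143.63591863]), [1.8286835462927296, 1.8286835462923576])
hub+arm [257.37293233 185.53533835] [242, 171, 33, 29, 665] [588.1  -2.1  92.8]
blue [229, 142, 50, 60, 1283] [250.92439595 167.82307093]
[[554.0, -22.0, 9.0], [580.0, 14.0, 80.0], [615.0, 33.0, 82.0]] [560.09022407 -23.85287573  73.51503946]
blue [113, 164, 46, 41, 600] [136.36833333 181.5       ]
[[414.0, -28.0, 7.0], [439.0, 2.0, 54.0], [455.0, 15.0, 59.0]] 
(252, 182) [582.5   2.   91.6]
(256, 180) [586.9   4.5  93.9]
(262, 190) [592.6  -7.3  93.3]
(270, 200) [600.7 -19.7  92.1]
(280, 212) [608.6 -22.5 123.9]
```

```bash
python3 - <<'E'
from h import *
import pickle
im=cv2.imread('pics/w1.png');d=np.load('pics/w1.npy');o=pickle.load(open('pics/w1.pkl','rb'))
cv2.imwrite('pics/w1c.png',cv2.resize(im[130:250,210:330],None,fx=5,fy=5,interpolation=cv2.INTER_CUBIC))
C=cloud('wrist',d,o);hsv=cv2.cvtColor(im,cv2.COLOR_BGR2HSV)
m=cv2.inRange(hsv,(95,110,60),(130,255,255))>0
z=C[...,2];t=m&(z>76)&(z<90);t[:, :225]=0;t[:,300:]=0
q=C[t];print(len(q),np.median(q[:,2]))
h=cv2.convexHull(q[:,:2].astype(np.float32));print(cv2.minEnclosingCircle(h))
def circ(p):
    A=np.c_[2*p,np.ones(len(p))];s=np.linalg.lstsq(A,(p**2).sum(1),rcond=None)[0];return s[:2],np.sqrt(s[2]+s[:2]@s[:2])
print(circ(h[:,0]))
E
```

```text
860 80.66464494396735
((585.4921264648438, 1.138137698173523), 25.6446475982666)
(array([585.20132309,   1.53725041]), np.float64(25.103183043354743))
```

View pics/w1c.png

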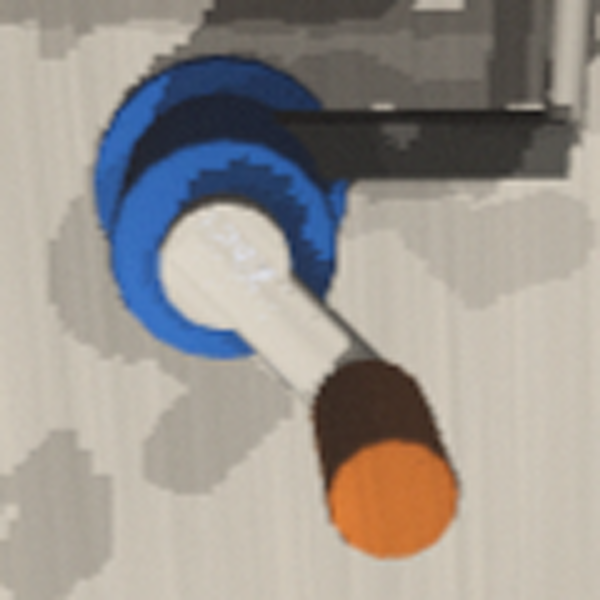

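move_arm --commands '[[[17.4,20,-24.5],0,70],[[17.3,20,-24.5],0,60],[[0,30,0],0,60],[[0,10,0],0,60],[[0,0,0],0,60]]'

```text
t: 3.12
tcp_pos: [611.1, -32.6, 194.7]
eef_rot: [[0.997, -0.008, 0.078], [-0.078, 0.002, 0.997], [-0.008, -1.0, 0.001]]
contact_force: [-0.6, 0.6, -1.2]
gripper_width: 59.9
```

```bash
python3 snap.py wrist w2
```

```text
[611.1 -32.6 194.7] 3.12
```

View pics/w2.png

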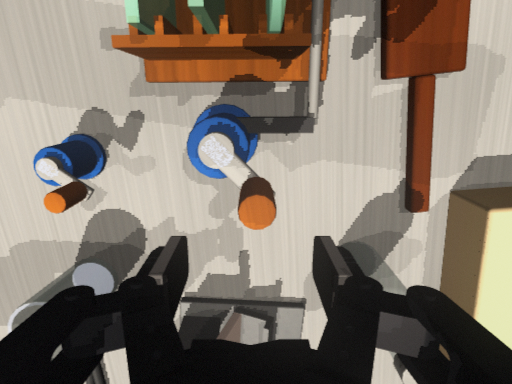

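```bash
python3 - <<'E'
from h import *
import pickle
im=cv2.imread('pics/w2.png');d=np.load('pics/w2.npy');o=pickle.load(open('pics/w2.pkl','rb'));o1=pickle.load(open('pics/w1.pkl','rb'))
hsv=cv2.cvtColor(im,cv2.COLOR_BGR2HSV);m=cv2.inRange(hsv,(5,150,150),(18,255,255));m[:185]=0;m[:,:200]=0
k,l,st,ce=cv2.connectedComponentsWithStats(m);i=1+np.argmax(st[1:,4]);print(ce[i],st[i])
print(onz('wrist',*ce[i],144,o),tri(ray('wrist',*ce[i],o),ray('wrist',288.1,229.3,o1)))
print({k:np.round(v,3).tolist() for k,v in manip.get_obs().items() if k in('tcp_pos','qd','contact_force')})
E
```

```text
[256.57215967 211.80143296] [238 195  38  34 977]
[614.09924068 -32.79303633 144.        ] (array([614.06100216, -32.91238647, 143.84564879]), [0.06838100291808863, 0.06838100291813794])
{'qd': [0.008, -0.035, -0.051, -0.001, -0.001, -0.006], 'tcp_pos': [612.389, -32.463, 197.448], 'contact_force': [-0.446, 0.627, -0.141]}
```

move_arm --commands '[[[0.5,25,0],0,60],[[0,25,0],0,60],[[0,25,0],0,60],[[0,15,0],0,60],[[0,8,0],0,60],[[0,0,0],0,50],[[0,0,0],0,35],[[0,0,0],0,20],[[0,0,0],0,15],[[0,0,0],0,15]]' --grip_force 40

```text
t: 4.0
tcp_pos: [615.3, -32.9, 104.1]
eef_rot: [[0.997, 0.003, 0.076], [-0.076, -0.0, 0.997], [0.003, -1.0, 0.0]]
contact_force: [-2.8, 1.9, 6.7]
gripper_width: 25.3
```

```bash
python3 - <<'E'
import numpy as np
a=-45.6
P=[np.array([45*np.cos(np.radians(a-10*k)),45*np.sin(np.radians(a-10*k))]).round(1) for k in range(37)]
for c in range(3): print([[[round(float(x),1),0,round(float(z),1)],0,15] for x,z in (P[k+1]-P[k] for k in range(12*c,12*c+12))])
E
```

```text
[[[-6.1, 0, -4.9], 0, 15], [[-6.8, 0, -3.9], 0, 15], [[-7.4, 0, -2.6], 0, 15], [[-7.7, 0, -1.3], 0, 15], [[-7.9, 0, 0.1], 0, 15], [[-7.7, 0, 1.5], 0, 15], [[-7.3, 0, 2.7], 0, 15], [[-6.8, 0, 4.0], 0, 15], [[-6.0, 0, 5.1], 0, 15], [[-4.9, 0, 6.1], 0, 15], [[-3.9, 0, 6.8], 0, 15], [[-2.6, 0, 7.4], 0, 15]]
[[[-1.3, 0, 7.7], 0, 15], [[0.1, 0, 7.9], 0, 15], [[1.5, 0, 7.7], 0, 15], [[2.7, 0, 7.3], 0, 15], [[4.0, 0, 6.8], 0, 15], [[5.1, 0, 6.0], 0, 15], [[6.1, 0, 4.9], 0, 15], [[6.8, 0, 3.9], 0, 15], [[7.4, 0, 2.6], 0, 15], [[7.7, 0, 1.3], 0, 15], [[7.9, 0, -0.1], 0, 15], [[7.7, 0, -1.5], 0, 15]]
[[[7.3, 0, -2.7], 0, 15], [[6.8, 0, -4.0], 0, 15], [[6.0, 0, -5.1], 0, 15], [[4.9, 0, -6.1], 0, 15], [[3.9, 0, -6.8], 0, 15], [[2.6, 0, -7.4], 0, 15], [[1.3, 0, -7.7], 0, 15], [[-0.1, 0, -7.9], 0, 15], [[-1.5, 0, -7.7], 0, 15], [[-2.7, 0, -7.3], 0, 15], [[-4.0, 0, -6.8], 0, 15], [[-5.1, 0, -6.0], 0, 15]]
```

move_arm --commands '[[[0,-3,0],0,15],[[0,0,0],0,15]]'

```text
t: 4.17
tcp_pos: [615.1, -32.9, 104.3]
eef_rot: [[0.997, 0.003, 0.076], [-0.076, 0.0, 0.997], [0.003, -1.0, 0.0]]
contact_force: [3.8, 0.8, -5.9]
gripper_width: 25.1
```

move_arm --commands '[[[-6.1,1.4,-4.9],0,15],[[-6.8,0,-3.9],0,15],[[-7.4,0,-2.6],0,15],[[-7.7,0,-1.3],0,15],[[-7.9,0,0.1],0,15],[[-7.7,0,1.5],0,15],[[-7.3,0,2.7],0,15],[[-6.8,0,4.0],0,15],[[-6.0,0,5.1],0,15],[[-4.9,0,6.1],0,15],[[-3.9,0,6.8],0,15],[[-2.6,0,7.4],0,15]]'

```text
t: 5.17
tcp_pos: [542.0, -8.2, 104.2]
eef_rot: [[0.997, 0.004, 0.076], [-0.076, -0.004, 0.997], [0.004, -1.0, -0.004]]
contact_force: [2.1, -5.5, -2.2]
gripper_width: 25.0
```

```bash
python3 - <<'E'
from h import *
o=manip.get_obs();p=o['tcp_pos'];print(np.round(p,1),np.hypot(p[0]-585.3,p[1]-1.3),np.degrees(np.arctan2(p[1]-1.3,p[0]-585.3)),np.round(o['contact_force'],1))
E
```

```text
[542.   -8.2 104.2] 44.35728936481909 -167.65156309384795 [ 2.1 -5.5 -2.2]
```

move_arm --commands '[[[-1.3,0,7.7],0,15],[[0.1,0,7.9],0,15],[[1.5,0,7.7],0,15],[[2.7,0,7.3],0,15],[[4.0,0,6.8],0,15],[[5.1,0,6.0],0,15],[[6.1,0,4.9],0,15],[[6.8,0,3.9],0,15],[[7.4,0,2.6],0,15],[[7.7,0,1.3],0,15],[[7.9,0,-0.1],0,15],[[7.7,0,-1.5],0,15]]'

```text
t: 6.17
tcp_pos: [600.0, 44.1, 104.1]
eef_rot: [[0.997, -0.003, 0.075], [-0.075, 0.001, 0.997], [-0.003, -1.0, 0.0]]
contact_force: [-6.1, 0.5, 4.9]
gripper_width: 25.2
```

move_arm --commands '[[[7.3,0,-2.7],0,15],[[6.8,0,-4.0],0,15],[[6.0,0,-5.1],0,15],[[4.9,0,-6.1],0,15],[[3.9,0,-6.8],0,15],[[2.6,0,-7.4],0,15],[[1.3,0,-7.7],0,15],[[-0.1,0,-7.9],0,15],[[-1.5,0,-7.7],0,15],[[-2.7,0,-7.3],0,15],[[-4.0,0,-6.8],0,15],[[-5.1,0,-6.0],0,15]]'

```text
t: 7.17
tcp_pos: [616.0, -32.3, 104.2]
eef_rot: [[0.997, 0.005, 0.076], [-0.076, 0.002, 0.997], [0.005, -1.0, 0.002]]
contact_force: [4.1, 4.4, -0.7]
gripper_width: 25.1
```

move_arm --commands '[[[-6.1,0,-4.9],0,15],[[-6.8,0,-3.9],0,15],[[-7.4,0,-2.6],0,15],[[-7.7,0,-1.3],0,15],[[-7.9,0,0.1],0,15],[[-7.7,0,1.5],0,15],[[-7.3,0,2.7],0,15],[[-6.8,0,4.0],0,15],[[-6.0,0,5.1],0,15],[[-4.9,0,6.1],0,15],[[-3.9,0,6.8],0,15],[[-2.6,0,7.4],0,15]]'

```text
t: 8.17
tcp_pos: [541.9, -8.2, 104.2]
eef_rot: [[0.997, 0.004, 0.076], [-0.076, -0.004, 0.997], [0.004, -1.0, -0.004]]
contact_force: [3.0, -5.8, -1.7]
gripper_width: 24.8
```

move_arm --commands '[[[-1.3,0,7.7],0,15],[[0.1,0,7.9],0,15],[[1.5,0,7.7],0,15],[[2.7,0,7.3],0,15],[[4.0,0,6.8],0,15],[[5.1,0,6.0],0,15],[[6.1,0,4.9],0,15],[[6.8,0,3.9],0,15],[[7.4,0,2.6],0,15],[[7.7,0,1.3],0,15],[[7.9,0,-0.1],0,15],[[7.7,0,-1.5],0,15]]'

```text
t: 9.17
tcp_pos: [600.0, 44.1, 104.1]
eef_rot: [[0.997, -0.003, 0.075], [-0.075, 0.001, 0.997], [-0.003, -1.0, 0.0]]
contact_force: [-6.7, 0.8, 5.4]
gripper_width: 25.0
```

```bash
python3 - <<'E'
from h import *
o=manip.get_obs();p=o['tcp_pos'];print(np.round(p,1),np.hypot(p[0]-585.3,p[1]-1.3),np.degrees(np.arctan2(p[1]-1.3,p[0]-585.3)),np.round(o['contact_force'],1))
E
```

```text
[600.   44.1 104.1] 45.27757888274444 71.05420900161846 [-6.7  0.8  5.4]
```

move_arm --commands '[[[7.3,0,-2.7],0,15],[[6.8,0,-4.0],0,15],[[6.0,0,-5.1],0,15],[[4.9,0,-6.1],0,15],[[3.9,0,-6.8],0,15],[[2.6,0,-7.4],0,15],[[1.3,0,-7.7],0,15],[[-0.1,0,-7.9],0,15],[[-1.5,0,-7.7],0,15],[[-2.7,0,-7.3],0,15],[[-4.0,0,-6.8],0,15],[[-5.1,0,-6.0],0,15]]'

```text
t: 10.17
tcp_pos: [622.2, -25.7, 104.8]
eef_rot: [[0.997, 0.024, 0.077], [-0.078, 0.017, 0.997], [0.023, -1.0, 0.019]]
contact_force: [43.1, 28.0, -21.3]
gripper_width: 24.9
```

move_arm --commands '[[[-1.2,0,-1.1],0,15],[[-1.2,0,-1.1],0,15],[[0,0,0],0,15]]'

```text
t: 10.42
tcp_pos: [622.0, -27.6, 104.8]
eef_rot: [[0.997, 0.03, 0.076], [-0.076, 0.014, 0.997], [0.029, -0.999, 0.017]]
contact_force: [40.7, 24.9, -20.4]
gripper_width: 24.9
```

```bash
python3 - <<'E'
from h import *
o=manip.get_obs();p=o['tcp_pos'];print(np.round(p,1),np.hypot(p[0]-585.3,p[1]-1.3),np.degrees(np.arctan2(p[1]-1.3,p[0]-585.3)),np.round(o['contact_force'],1))
E
```

```text
[622.  -27.6 104.8] 46.736820450180566 -38.16417811530099 [ 40.7  24.9 -20.4]
```

move_arm --commands '[[[3,0,2.8],0,15],[[3,0,2.8],0,15],[[0,0,0],0,15],[[0,0,0],0,15]]'

```text
t: 10.75
tcp_pos: [622.8, -27.1, 104.6]
eef_rot: [[0.997, 0.013, 0.075], [-0.075, 0.005, 0.997], [0.012, -1.0, 0.006]]
contact_force: [16.3, 9.3, -6.1]
gripper_width: 25.1
```

```bash
python3 snap.py wrist w3;python3 snap.py top t3; python3 - <<'E'
from h import *
t=cv2.imread('pics/t3.png');cv2.imwrite('pics/t3c.png',cv2.resize(t[100:260,170:430],None,fx=3,fy=3,interpolation=cv2.INTER_CUBIC))
o=manip.get_obs();p=o['tcp_pos'];print(np.round(p,1),np.hypot(p[0]-585.3,p[1]-1.3),np.degrees(np.arctan2(p[1]-1.3,p[0]-585.3)),np.round(o['contact_force'],1))
E
```

```text
[622.8 -27.1 104.6] 10.75
[622.8 -27.1 104.6] 10.8
[622.8 -27.1 104.6] 47.03678869197399 -37.13749145605116 [16.6  9.3 -6.8]
```

View pics/w3.png

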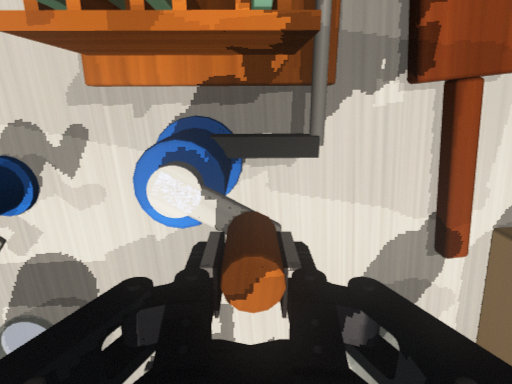

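View pics/t3c.png

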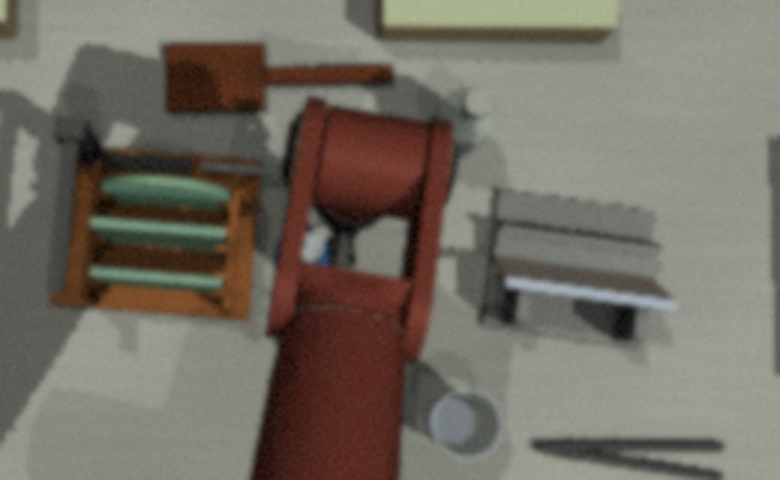

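move_arm --commands '[[[2.5,0,2],0,15],[[0,0,0],0,15],[[0,0,0],0,35],[[0,0,0],0,60],[[0,0,0],0,60],[[0,-20,0],0,60],[[0,-25,0],0,60],[[0,-30,0],0,60],[[0,-30,0],0,60],[[0,-30,30],0,60],[[0,-10,20],0,60],[[0,0,0],0,60]]'

```text
t: 11.85
tcp_pos: [626.2, 23.6, 252.8]
eef_rot: [[0.997, 0.008, 0.073], [-0.073, 0.001, 0.997], [0.008, -1.0, 0.001]]
contact_force: [1.2, 0.6, 0.5]
gripper_width: 60.1
```

```bash
python3 snap.py wrist w4;python3 snap.py scene s4
```

```text
[626.2  23.6 252.8] 11.85
[625.2  22.2 250. ] 11.9
```

View pics/w4.png

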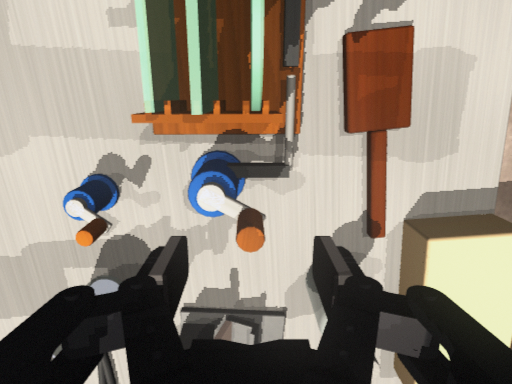

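```bash
python3 - <<'E'
from h import *
import pickle
im=cv2.imread('pics/w4.png');d=np.load('pics/w4.npy');o=pickle.load(open('pics/w4.pkl','rb'))
hsv=cv2.cvtColor(im,cv2.COLOR_BGR2HSV);m=cv2.inRange(hsv,(5,150,150),(18,255,255));m[:200]=0;m[:,:200]=0
k,l,st,ce=cv2.connectedComponentsWithStats(m);i=1+np.argmax(st[1:,4]);print(ce[i],st[i])
p=onz('wrist',*ce[i],144,o);print(p,np.hypot(*(p[:2]-[585.3,1.3])),np.degrees(np.arctan2(p[1]-1.3,p[0]-585.3)))
C0=cloud('top',np.load('pics/top0.npy'));C1=cloud('top',np.load('pics/t3.npy'))
for C in(C0,C1):
    z=C[...,2];s=(z>162)&(z<177)&(C[...,0]>480)&(C[...,0]<690)&(C[...,1]>100)&(C[...,1]<300)
    q=C[s];print(len(q),np.median(q,0).round(1),cv2.fitLine(q[:,:2].astype(np.float32),cv2.DIST_HUBER,0,.01,.01).ravel(),np.percentile(q,[2,98],axis=0).round(0).tolist())
E
```

```text
[250.02661597 238.83269962] [237 227  27  25 526]
[622.87498578 -22.75443246 144.        ] 44.614966964616 -32.626210702944356
311 [601.4 151.6 170.2] [ 9.9669206e-01 -8.1270665e-02  5.9924640e+02  1.5146083e+02] [[527.0, 137.0, 164.0], [678.0, 163.0, 176.0]]
317 [606.4 239.1 169.8] [ 9.9730080e-01 -7.3424228e-02  6.0409906e+02  2.3895056e+02] [[535.0, 228.0, 164.0], [676.0, 250.0, 175.0]]
```

```bash
python3 - <<'E'
from h import *
import pickle
im=cv2.imread('pics/w3.png');d=np.load('pics/w3.npy');o=pickle.load(open('pics/w3.pkl','rb'))
C=cloud('wrist',d,o);z=C[...,2]
s=(np.abs(z-144)<3)&(d>0);s[:200]=0;s[:,:215]=0;s[:,290:]=0;s[320:]=0
q=C[s];print(len(q),np.percentile(q,[2,50,98],axis=0).round(1).tolist())
(c,r)=cv2.minEnclosingCircle(q[:,:2].astype(np.float32));print(c,r,np.degrees(np.arctan2(c[1]-1.3,c[0]-585.3)))
cv2.imwrite('pics/w3c.png',cv2.resize(im[150:330,130:310],None,fx=3.3,fy=3.3,interpolation=cv2.INTER_CUBIC))
# hub disc direction in w4
C4=cloud('wrist',np.load('pics/w4.npy'),pickle.load(open('pics/w4.pkl','rb')))
im4=cv2.imread('pics/w4.png');h=cv2.cvtColor(im4,cv2.COLOR_BGR2HSV);m=cv2.inRange(h,(0,0,140),(179,70,255))>0
m[:180]=0;m[235:]=0;m[:,:190]=0;m[:,245:]=0;m&=np.abs(C4[...,2]-93)<3
a=C4[m];print(len(a),a.mean(0)); print(cv2.minAreaRect(a[:,:2].astype(np.float32)))
cv2.imwrite('pics/w4c.png',cv2.resize(im4[130:260,170:300],None,fx=4,fy=4,interpolation=cv2.INTER_CUBIC))
s=cv2.imread('pics/s4.png');cv2.imwrite('pics/s4c.png',cv2.resize(s[140:300,180:360],None,fx=4,fy=4,interpolation=cv2.INTER_CUBIC))
E
```

```text
3676 [[608.3, -35.2, 141.6], [623.2, -21.8, 144.4], [635.7, -11.1, 145.8]]
(622.1781005859375, -27.327375411987305) 17.892871856689453 -37.82112902135272
888 [592.13610125  -3.07653124  92.80419054]
((594.056884765625, -3.73516845703125), (27.60016632080078, 46.69845962524414), 61.92802810668945)
```

View pics/s4c.png

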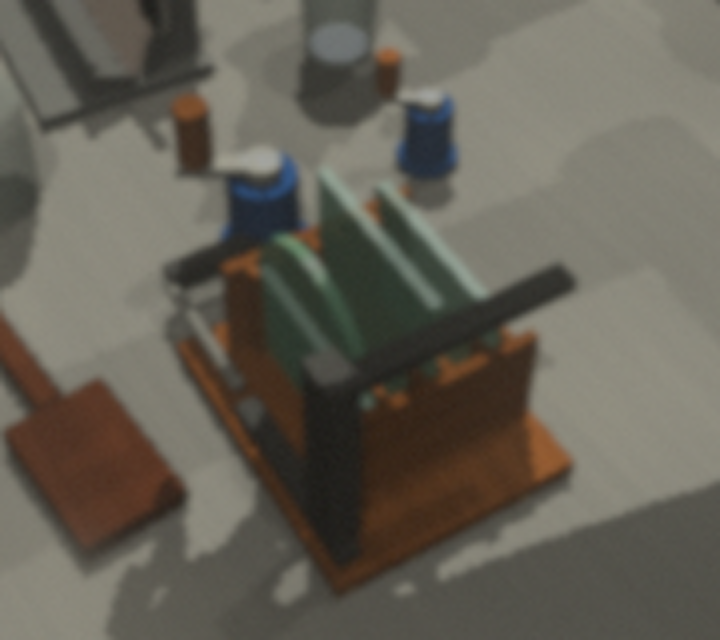

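View pics/w4c.png

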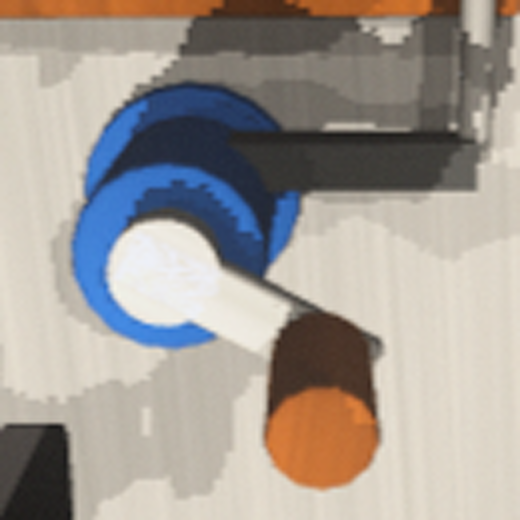

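The crank is at its stop: pushing with about 50 N moved it no further. The bar has moved about 88 mm and is clear of the panes. Next I'll look at the panes.

move_arm --commands '[[[0,-15,25],0,60],[[0,-15,25],0,50],[[2,0,15],0,36],[[0,0,0],0,36],[[0,0,0],0,36]]'

```text
t: 12.37
tcp_pos: [630.7, 85.5, 275.3]
eef_rot: [[0.997, -0.003, 0.075], [-0.075, -0.001, 0.997], [-0.003, -1.0, -0.001]]
contact_force: [-0.3, -0.1, -1.2]
gripper_width: 36.2
```

```bash
python3 snap.py wrist w5; python3 snap.py top t5
```

```text
[630.7  85.5 275.3] 12.37
[630.6  85.  275.1] 12.42
```

View pics/w5.png

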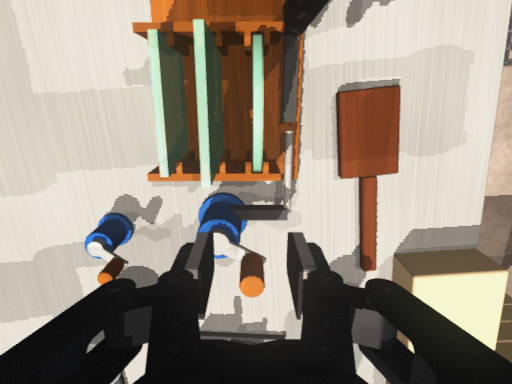

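```bash
python3 - <<'E'
from h import *
import pickle
im=cv2.imread('pics/w5.png');d=np.load('pics/w5.npy');o=pickle.load(open('pics/w5.pkl','rb'))
C=cloud('wrist',d,o);hsv=cv2.cvtColor(im,cv2.COLOR_BGR2HSV)
m=cv2.inRange(hsv,(55,40,120),(95,255,255));m[195:]=0
k,l,st,ce=cv2.connectedComponentsWithStats(m)
yr=np.array([.075,.997]);xr=np.array([.997,-.075])
for i in range(1,k):
    if st[i,4]<100: continue
    q=C[l==i];fl=cv2.fitLine(q[:,:2].astype(np.float32),cv2.DIST_HUBER,0,.01,.01).ravel()
    print(st[i].tolist(),'line',fl.round(3),'yaw',np.degrees(np.arctan2(fl[1],fl[0])).round(2))
    r=q[:,:2]-[596.7,150.9]
    s=r@yr;t=r@xr
    print('  rack y',np.percentile(s,[1,99]).round(1),'rack x',np.percentile(t,[2,50,98]).round(1),'z',np.percentile(q[:,2],[2,50,98]).round(1))
    for a in range(-65,66,13):
        b=(s>a)&(s<a+13)
        if b.sum()>5: print('   ',a,b.sum(),t[b].mean().round(1),np.median(q[b,2]).round(1))
E
```

```text
[194, 27, 16, 139, 886] line [2.60000e-02 1.00000e+00 5.97791e+02 1.67537e+02] yaw 88.5
  rack y [-38.7  56.7] rack x [-4.5 -0.2  3.4] z [154.2 155.7 157.2]
    -52 9 3.2 156.0
    -39 21 3.1 155.8
    -26 24 2.9 155.5
    -13 123 -0.3 155.8
    0 169 -0.5 155.7
    13 174 -0.5 155.7
    26 185 -0.7 155.8
    39 140 -0.7 155.7
    52 37 0.1 155.6
[148, 30, 11, 21, 130] line [ 1.83000e-01 -9.83000e-01  5.56452e+02  2.10601e+02] yaw -79.47
  rack y [20.6 63.7] rack x [-48.9 -44.4 -41.6] z [119.2 120.6 122.6]
    39 33 -44.5 120.7
    52 95 -44.9 120.4
[253, 35, 11, 85, 748] line [7.90000e-02 9.97000e-01 6.42031e+02 1.75182e+02] yaw 85.49
  rack y [-5.7 60.4] rack x [40.3 43.4 47.3] z [ 86.4 147.9 156.3]
    -13 30 42.8 154.5
    0 167 43.6 154.9
    13 167 43.7 152.4
    26 162 43.7 146.2
    39 140 43.6 136.3
    52 81 43.4 120.0
[253, 123, 10, 49, 345] line [5.90000e-02 9.98000e-01 6.37376e+02 1.08514e+02] yaw 86.62
  rack y [-67.8 -19.1] rack x [40.7 43.7 48. ] z [ 62.5 141.4 151.9]
    -65 56 43.9 120.8
    -52 108 44.0 136.9
    -39 121 43.9 146.5
    -26 52 43.5 150.8
```

move_arm --commands '[[[2.4,0,32],0,30],[[2.4,0,31.1],0,30],[[0,15,0],0,30],[[0,25,0],0,30],[[0,25,0],0,30],[[0,20,0],0,30],[[0,0,0],0,30],[[0,0,0],0,30]]'

```text
t: 13.13
tcp_pos: [639.5, 147.1, 189.7]
eef_rot: [[0.997, -0.005, 0.077], [-0.077, -0.001, 0.997], [-0.005, -1.0, -0.001]]
contact_force: [0.4, 0.1, 0.2]
gripper_width: 30.1
```

```bash
python3 snap.py wrist w6;python3 snap.py scene s6; python3 - <<'E'
import cv2
s=cv2.imread('pics/s6.png');cv2.imwrite('pics/s6c.png',cv2.resize(s[110:300,180:370],None,fx=3.1,fy=3.1,interpolation=cv2.INTER_CUBIC))
E
```

```text
[639.5 147.1 189.7] 13.13
[640.7 147.4 192.1] 13.18
```

View pics/w6.png

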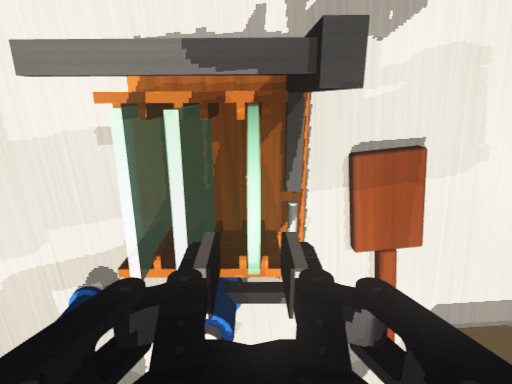

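View pics/s6c.png

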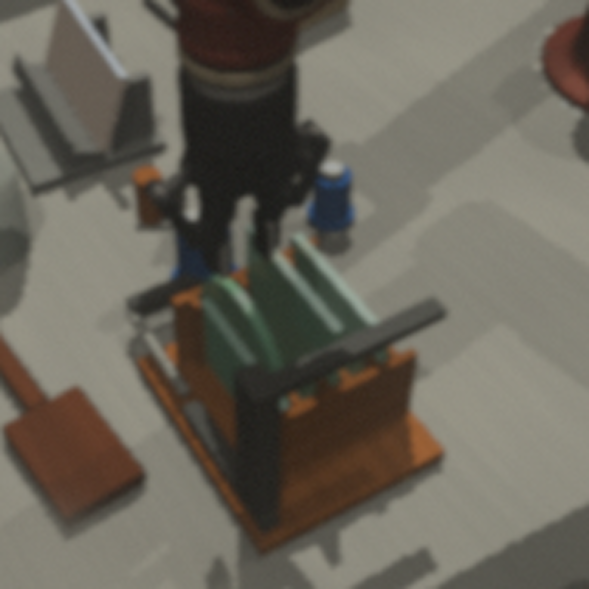

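move_arm --commands '[[[0,18,0],0,30],[[0,18,0],0,30],[[0,16,0],0,30],[[0,12,0],0,30],[[0,0,0],0,30],[[0,0,0],0,22],[[0,0,0],0,16],[[0,0,0],0,10],[[0,0,0],0,4],[[0,0,0],0,4],[[0,0,0],0,4]]' --grip_force 40

```text
t: 14.15
tcp_pos: [642.0, 148.6, 130.4]
eef_rot: [[0.997, 0.003, 0.076], [-0.076, 0.0, 0.997], [0.003, -1.0, 0.001]]
contact_force: [0.4, 0.2, 5.5]
gripper_width: 7.2
```

move_arm --commands '[[[0,-3,0],0,4],[[0,-3,0],0,4],[[0,-4,0],0,4],[[0,-6,0],0,4],[[0,0,0],0,4]]'

```text
t: 14.57
tcp_pos: [641.3, 148.5, 145.5]
eef_rot: [[0.997, 0.001, 0.076], [-0.076, 0.0, 0.997], [0.001, -1.0, 0.0]]
contact_force: [0.9, 0.2, -2.3]
gripper_width: 7.2
```

```bash
python3 snap.py wrist w7
```

```text
[641.3 148.5 145.5] 14.57
```

View pics/w7.png

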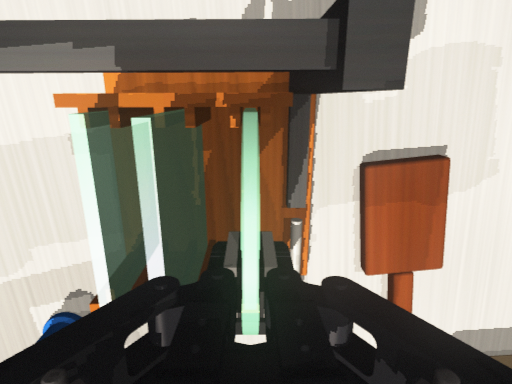

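move_arm --commands '[[[0,-8,0],0,4],[[0,-12,0],0,4],[[0,-15,0],0,4],[[0,-15,0],0,4],[[0,-15,0],0,4],[[0,-15,0],0,4],[[0,-15,0],0,4],[[0,-15,0],0,4],[[0,-15,0],0,4],[[0,-12,0],0,4],[[0,-8,0],0,4],[[0,0,0],0,4]]'

```text
t: 15.62
tcp_pos: [641.8, 148.6, 292.4]
eef_rot: [[0.997, 0.004, 0.076], [-0.076, 0.0, 0.997], [0.004, -1.0, 0.001]]
contact_force: [0.1, -0.4, -3.1]
gripper_width: 7.1
```

```bash
python3 snap.py wrist w8; python3 snap.py scene s8;python3 snap.py top t8; python3 - <<'E'
import cv2
s=cv2.imread('pics/s8.png');cv2.imwrite('pics/s8c.png',cv2.resize(s[50:300,150:370],None,fx=2.4,fy=2.4,interpolation=cv2.INTER_CUBIC))
E
```

```text
[641.8 148.6 292.4] 15.62
[641.3 148.5 290.7] 15.67
[640.8 148.4 289.2] 15.72
```

View pics/s8c.png

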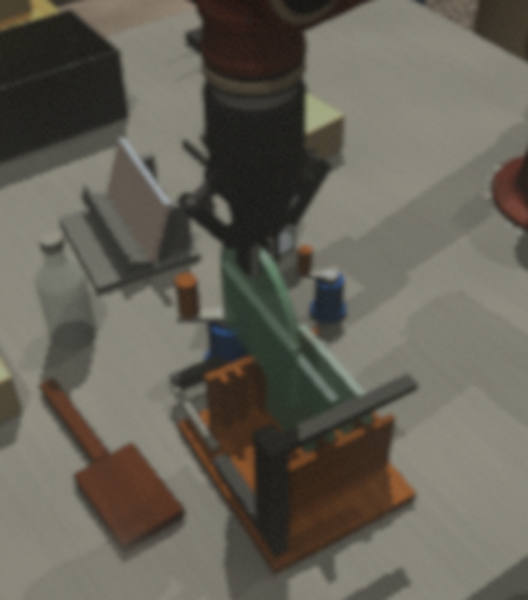

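View pics/w8.png

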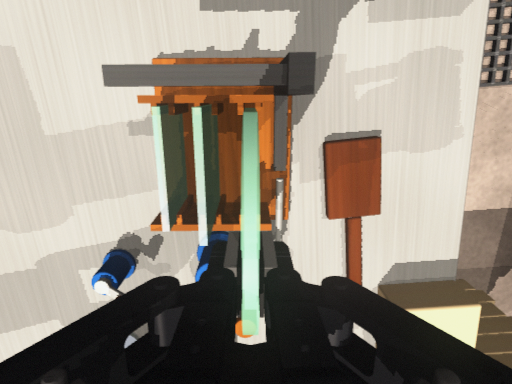

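```bash
python3 - <<'E'
from h import *
for n,f in(('scene','scene0'),('top','top0'),('top','t5')):
    C=cloud(n,np.load(f'pics/{f}.npy'));
    s=(C[...,0]>430)&(C[...,0]<720)&(C[...,1]<-95)&(C[...,1]>-340)&(C[...,2]>6)&(C[...,2]<125)&(np.load(f'pics/{f}.npy')>0)
    q=C[s];print(n,len(q),np.percentile(q,[1,99],axis=0).round(0).tolist())
    im=cv2.imread(f'pics/{f}.png')
    # foot top z~12
    ft=q[(q[:,2]>8)&(q[:,2]<17)];print(' foot',len(ft),cv2.minAreaRect(ft[:,:2].astype(np.float32)))
    # ransac plane for sloping face: normal ~ (cos20,0,sin20) rot yaw
    best=(0,None)
    rng=np.random.default_rng(0)
    for _ in range(3000):
        a,b,c=q[rng.choice(len(q),3,False)];nn=np.cross(b-a,c-a);L=np.linalg.norm(nn)
        if L<200: continue
        nn/=L
        if nn[0]<0: nn=-nn
        if not(0.2<nn[2]<0.5 and nn[0]>0.8): continue
        k=np.abs((q-a)@nn)<3
        if k.sum()>best[0]: best=(k.sum(),k)
    if best[1] is None: print('none');continue
    p=q[best[1]];c=p.mean(0);nn=np.linalg.svd(p-c)[2][2];nn*=np.sign(nn[0])
    print(' face n',best[0],nn.round(3),'yaw',np.degrees(np.arctan2(nn[1],nn[0])).round(2),'lean',np.degrees(np.arcsin(nn[2])).round(2),'ctr',c.round(1),np.percentile(p,[2,98],axis=0).round(0).tolist())
    # top edge
    t=q[q[:,2]>106];print(' topedge',len(t),np.percentile(t,[0,50,100],axis=0).round(1).tolist(), cv2.minAreaRect(t[:,:2].astype(np.float32)))
s=cv2.imread('pics/scene0.png');cv2.imwrite('pics/st.png',cv2.resize(s[95:180,165:250],None,fx=7,fy=7,interpolation=cv2.INTER_CUBIC))
E
```

```text
scene 2241 [[432.0, -338.0, 8.0], [718.0, -128.0, 115.0]]
 foot 549 ((578.4775390625, -236.557861328125), (287.9432373046875, 209.81771850585938), 2.077458143234253)
 face n 602 [ 0.931 -0.117  0.346] yaw -7.15 lean 20.26 ctr [ 561.6 -261.1   71.3] [[540.0, -337.0, 27.0], [584.0, -194.0, 113.0]]
 topedge 162 [[527.6, -339.4, 106.1], [549.0, -226.4, 111.4], [719.9, -132.4, 124.7]] ((595.3616333007812, -208.8413543701172), (278.18634033203125, 92.47579956054688), 47.1096305847168)
top 2662 [[434.0, -338.0, 6.0], [714.0, -129.0, 118.0]]
 foot 937 ((570.958984375, -221.82568359375), (234.54998779296875, 281.56585693359375), 89.65812683105469)
 face n 440 [ 0.918 -0.11   0.38 ] yaw -6.84 lean 22.36 ctr [ 558.9 -269.6   71.4] [[534.0, -337.0, 26.0], [584.0, -198.0, 115.0]]
 topedge 283 [[525.8, -339.5, 106.0], [545.1, -232.1, 111.3], [719.1, -134.2, 124.3]] ((601.3153076171875, -214.80987548828125), (276.7884521484375, 101.48265838623047), 40.479835510253906)
top 2673 [[434.0, -338.0, 6.0], [715.0, -129.0, 119.0]]
 foot 937 ((569.0431518554688, -217.55389404296875), (269.1166076660156, 246.19017028808594), 0.7978657484054565)
 face n 430 [ 0.917 -0.106  0.384] yaw -6.6 lean 22.6 ctr [ 558.4 -269.4   72.3] [[534.0, -337.0, 26.0], [584.0, -196.0, 115.0]]
 topedge 295 [[525.3, -339.9, 106.1], [545.2, -225.7, 111.8], [719.5, -131.6, 124.8]] ((603.814208984375, -214.90232849121094), (281.2152099609375, 103.85334777832031), 40.1947021484375)
```

View pics/st.png

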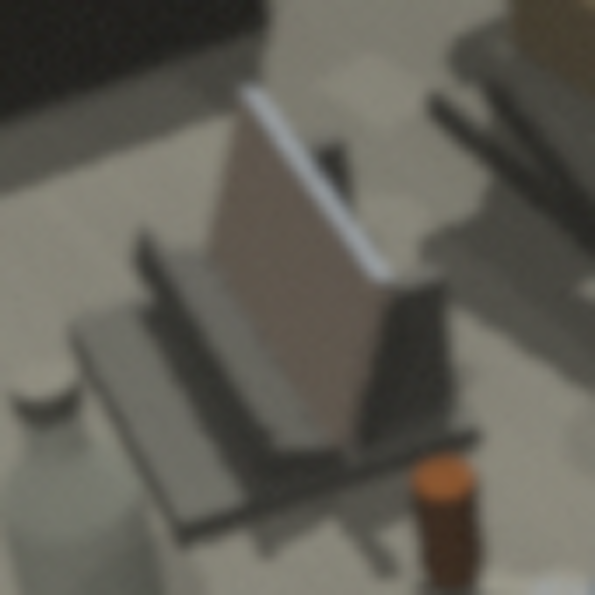

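move_arm --commands '[[[0.8,0,-10],0,4],[[1.5,0,-20],0,4],[[2,0,-26],0,4],[[2,0,-26],0,4],[[2,0,-26],0,4],[[2,0,-26],0,4],[[2,0,-26],0,4],[[2,0,-26],0,4],[[2,0,-26],0,4],[[2,0,-26],0,4],[[2,0,-26],0,4],[[2,0,-26],0,4]]'

```text
t: 16.77
tcp_pos: [640.2, -144.3, 288.0]
eef_rot: [[0.997, -0.002, 0.076], [-0.076, 0.0, 0.997], [-0.002, -1.0, 0.0]]
contact_force: [-0.7, -0.8, -2.6]
gripper_width: 7.1
```

move_arm --commands '[[[2,0,-26],0,4],[[2,0,-26],0,4],[[2,0,-26],0,4],[[2,0,-26],0,4],[[2,0,-26],0,4],[[1.5,0,-15],0,4],[[0.5,0,-6],0,4],[[0,0,0],1.3,4],[[0,0,0],1.2,4],[[0,0,0],0,4],[[0,0,0],0,4]]'

```text
t: 17.68
tcp_pos: [642.0, -292.5, 289.6]
eef_rot: [[0.993, 0.0, 0.117], [-0.117, 0.0, 0.993], [0.0, -1.0, 0.0]]
contact_force: [0.4, -0.6, -1.6]
gripper_width: 7.1
```

```bash
python3 snap.py wrist w9
```

```text
[ 642.  -292.5  289.6] 17.68
```

View pics/w9.png

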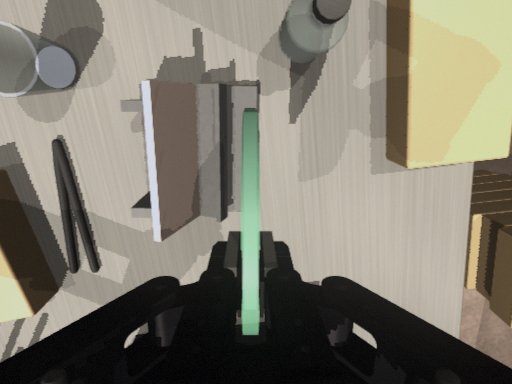

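```bash
cat > stand.py <<'E'
import sys,pickle
from h import *
f=sys.argv[1]
im=cv2.imread(f'pics/{f}.png');d=np.load(f'pics/{f}.npy');o=pickle.load(open(f'pics/{f}.pkl','rb'))
C=cloud('wrist',d,o);hsv=cv2.cvtColor(im,cv2.COLOR_BGR2HSV)
lo=float(sys.argv[2]) if len(sys.argv)>2 else -380
s=(C[...,0]>500)&(C[...,0]<640)&(C[...,1]<-120)&(C[...,1]>lo)&(C[...,2]>20)&(C[...,2]<125)&(d>0)
q=C[s]
rng=np.random.default_rng(0);best=(0,None)
for _ in range(4000):
    a,b,c=q[rng.choice(len(q),3,False)];nn=np.cross(b-a,c-a);L=np.linalg.norm(nn)
    if L<300: continue
    nn/=L;nn*=np.sign(nn[0])
    if not(0.25<nn[2]<0.45 and nn[0]>0.8): continue
    k=np.abs((q-a)@nn)<2
    if k.sum()>best[0]: best=(k.sum(),k)
p=q[best[1]];c=p.mean(0);nn=np.linalg.svd(p-c)[2][2];nn*=np.sign(nn[0])
yaw=np.arctan2(nn[1],nn[0]);xs=np.array([np.cos(yaw),np.sin(yaw)]);ys=np.array([-np.sin(yaw),np.cos(yaw)])
print('face',best[0],nn.round(4),'yaw',np.degrees(yaw).round(2),'lean',np.degrees(np.arcsin(nn[2])).round(2))
Y=p[:,:2]@ys;Z=p[:,2]
print(' y range',np.percentile(Y,[.3,99.7]).round(1),'z',np.percentile(Z,[.3,99.7]).round(1))
# x_s of face at z=28 and z=112
def xat(z): # along plane: nn.(P-c)=0
    h=np.hypot(nn[0],nn[1]);return c[:2]@xs-(z-c[2])*nn[2]/h
print(' xs at z28',xat(28).round(2),' at 112.6',xat(112.6).round(2))
# ledge plane: points with xs>corner
X=q[:,:2]@xs;Yq=q[:,:2]@ys
b=(X>xat(28)+6)&(X<xat(28)+24)&(q[:,2]<50)
if b.sum()>50:
    A=np.c_[X[b]-xat(28),np.ones(b.sum())];r=np.linalg.lstsq(A,q[b,2],rcond=None)[0];print(' ledge slope deg',np.degrees(np.arctan(r[0])).round(1),'z at corner',r[1].round(1),'y rng',np.percentile(Yq[b],[.5,99.5]).round(1),b.sum())
e=(q[:,2]>106)&(X<xat(112.6)+3);print(' topedge y',np.percentile(Yq[e],[.3,99.7]).round(1),'x',np.percentile(X[e],[1,50,99]).round(1),'z',np.percentile(q[e,2],[1,50,99]).round(1),e.sum())
ym=np.percentile(Y,[.3,99.7]).mean()
print(' corner mid world',(xs*xat(28)+ys*ym).round(1),'tcp',np.round(o['tcp_pos'],1),'tcp in stand axes x,y',(np.array(o['tcp_pos'][:2])@xs-xat(28)).round(1),(np.array(o['tcp_pos'][:2])@ys-ym).round(1),'tool x yaw',np.degrees(np.arctan2(o['eef_rot'][1][0],o['eef_rot'][0][0])).round(2))
E
python3 stand.py w9; python3 - <<'E'
import cv2
s=cv2.imread('pics/w9.png');cv2.imwrite('pics/w9c.png',cv2.resize(s[65:250,110:280],None,fx=3.2,fy=3.2,interpolation=cv2.INTER_CUBIC))
E
```

```text
face 7067 [ 0.9283 -0.1213  0.3514] yaw -7.45 lean 20.57
 y range [-289.5 -121. ] z [ 28. 114.]
 xs at z28 608.12  at 112.6 576.37
 ledge slope deg 24.2 z at corner 28.0 y rng [-289.8 -121.1] 1622
 topedge y [-289.4 -120.8] x [567.7 574.7 579.2] z [106.2 111.3 114. ] 1959
 corner mid world [ 576.4 -282.3] tcp [ 642.  -292.5  289.6] tcp in stand axes x,y 66.3 -1.6 tool x yaw -6.74
```

View pics/w9c.png

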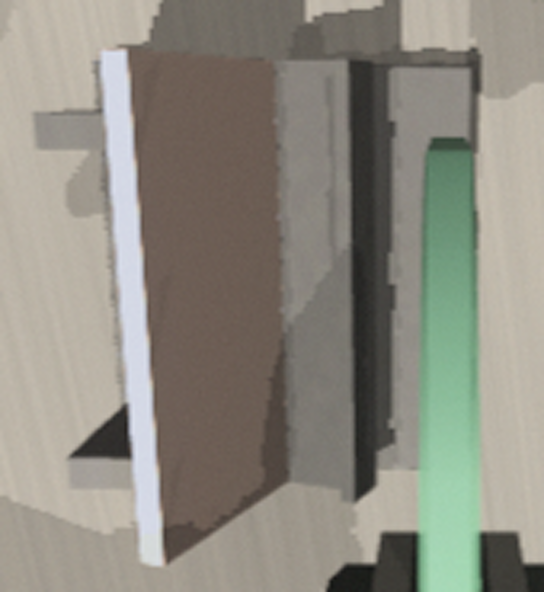

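```bash
cat > pane.py <<'E'
import sys,pickle
from h import *
from scipy.optimize import least_squares
f=sys.argv[1]
im=cv2.imread(f'pics/{f}.png');d=np.load(f'pics/{f}.npy');o=pickle.load(open(f'pics/{f}.pkl','rb'))
C=cloud('wrist',d,o);hsv=cv2.cvtColor(im,cv2.COLOR_BGR2HSV)
m=cv2.inRange(hsv,(55,40,60),(95,255,255))>0;m[:,:232]=0;m[:,275:]=0;m&=d>0
T=(C[m]-np.array(o['tcp_pos']))@np.array(o['eef_rot'])
print(len(T),np.percentile(T,[1,50,99],axis=0).round(1).tolist())
# top-edge arc points: z (along pane), -y (up); center x
X,U,S=T[:,0],-T[:,1],T[:,2]
k=(np.abs(X-np.median(X))<6)&(U>-45)
for a in range(-40,70,10):
    b=k&(S>a)&(S<a+10)
    if b.sum()>5: print(a,b.sum(),X[b].mean().round(2),np.median(U[b]).round(1))
r=least_squares(lambda p:np.hypot(S[k]-p[0],U[k]-p[1])-65,[0,-40],loss='soft_l1')
print('arc centre z',r.x.round(2),'top at',(r.x[1]+65).round(2),'rms',np.std(r.fun).round(2))
E
python3 pane.py w9
```

```text
4040 [[-5.3, -31.0, -43.8], [-0.9, -19.2, 20.5], [3.1, 94.1, 63.7]]
-40 139 -0.68 15.8
-30 227 -0.76 20.6
-20 291 -0.72 23.6
-10 334 -0.73 24.9
0 403 -0.77 24.6
10 525 -1.03 22.9
20 495 -0.94 19.5
30 488 -0.91 14.3
40 453 -0.94 5.9
50 414 -0.88 -7.1
60 147 -0.86 -24.9
arc centre z [ -1.3  -39.95] top at 25.05 rms 1.58
```

The stand is measured: corner middle at (576.4,-282.3), corner z 28.0, lean 20.6° and width 168.5 mm. These match the given sizes. The pane hangs with its bottom about 115 mm below the TCP and its centre 1.3 mm to -z of it.

move_arm --commands '[[[-8,0,1],0.5,4],[[-16,0,1],0,4],[[-18,0,0.9],0,4],[[-13,0,0],0,4],[[-6,10,0],0,4],[[0,18,0],0,4],[[0,20,0],0,4],[[0,20,0],0,4],[[0,20,0],0,4],[[0,12,0],0,4],[[0,0,0],0,4],[[0,0,0],0,4]]'

```text
t: 18.73
tcp_pos: [581.1, -282.8, 189.0]
eef_rot: [[0.992, -0.001, 0.127], [-0.127, 0.001, 0.992], [-0.001, -1.0, 0.001]]
contact_force: [0.1, -0.1, -2.1]
gripper_width: 7.1
```

```bash
python3 snap.py wrist w10; python3 stand.py w10; python3 pane.py w10
```

```text
[ 581.1 -282.8  189. ] 18.73
face 7825 [ 0.927  -0.1228  0.3545] yaw -7.54 lean 20.76
 y range [-261.3 -119.9] z [ 28.9 114. ]
 xs at z28 608.36  at 112.6 576.29
 ledge slope deg 22.8 z at corner 28.3 y rng [-260.9 -119.6] 2012
 topedge y [-271.9 -119.9] x [567.7 573.9 579.1] z [106.5 111.4 113.9] 3288
 corner mid world [ 578.1 -268.8] tcp [ 581.1 -282.8  189. ] tcp in stand axes x,y 4.9 -13.5 tool x yaw -7.32
4030 [[-8.2, -32.7, -41.5], [-0.9, -18.7, 21.6], [3.0, 147.0, 63.7]]
-40 135 -0.67 16.0
-30 224 -0.8 20.7
-20 285 -0.74 23.6
-10 300 -0.68 24.9
0 398 -0.72 24.6
10 523 -1.03 22.9
20 497 -0.93 19.5
30 500 -0.84 14.2
40 470 -0.75 5.8
50 418 -0.86 -7.3
60 147 -0.91 -25.5
arc centre z [ -1.31 -39.95] top at 25.05 rms 1.62
```

View pics/w10.png

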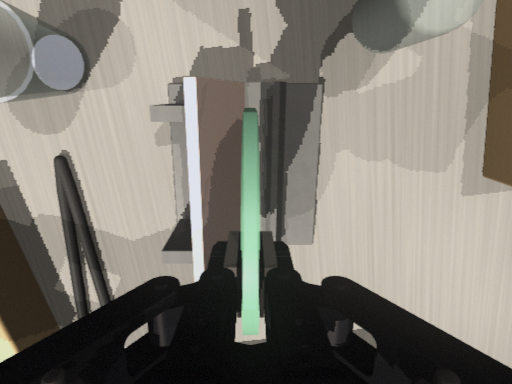

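move_arm --commands '[[[0.7,8,0],0,4],[[0,12,0],0,4],[[0,9,0],0,4],[[0,5,0],0,4],[[0,3,0],0,4],[[0,0,0],0,4],[[0,0,0],0,4],[[0,0,0],0,4]]'

```text
t: 19.45
tcp_pos: [582.6, -283.6, 152.9]
eef_rot: [[0.992, 0.001, 0.128], [-0.128, -0.001, 0.992], [0.001, -1.0, -0.0]]
contact_force: [-0.5, 0.1, -2.4]
gripper_width: 7.6
```

```bash
python3 snap.py wrist w11; python3 stand.py w11; python3 pane.py w11|tail -1; python3 snap.py scene s11; python3 - <<'E'
import cv2
s=cv2.imread('pics/s11.png');cv2.imwrite('pics/s11c.png',cv2.resize(s[70:190,150:290],None,fx=5,fy=5,interpolation=cv2.INTER_CUBIC))
E
```

```text
[ 582.6 -283.6  152.9] 19.45
face 10741 [ 0.928  -0.1214  0.3522] yaw -7.45 lean 20.62
 y range [-250.7 -120.7] z [ 28.5 114. ]
 xs at z28 607.84  at 112.6 576.0
 ledge slope deg 22.7 z at corner 28.2 y rng [-247.  -120.6] 2223
 topedge y [-253.  -120.7] x [567.4 573.8 578.8] z [106.4 111.3 113.9] 4253
 corner mid world [ 578.6 -263. ] tcp [ 582.6 -283.6  152.9] tcp in stand axes x,y 6.6 -19.9 tool x yaw -7.33
arc centre z [ -1.28 -39.95] top at 25.05 rms 1.65
[ 582.6 -283.6  153.1] 19.5
```

View pics/w11.png

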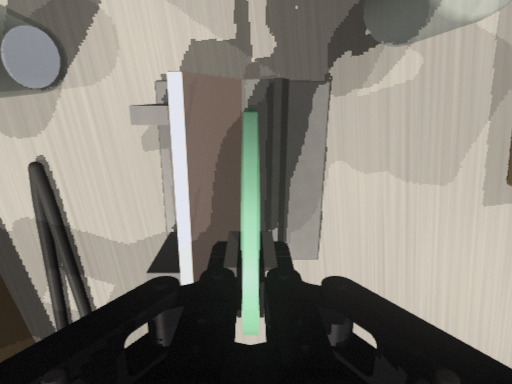

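View pics/s11c.png

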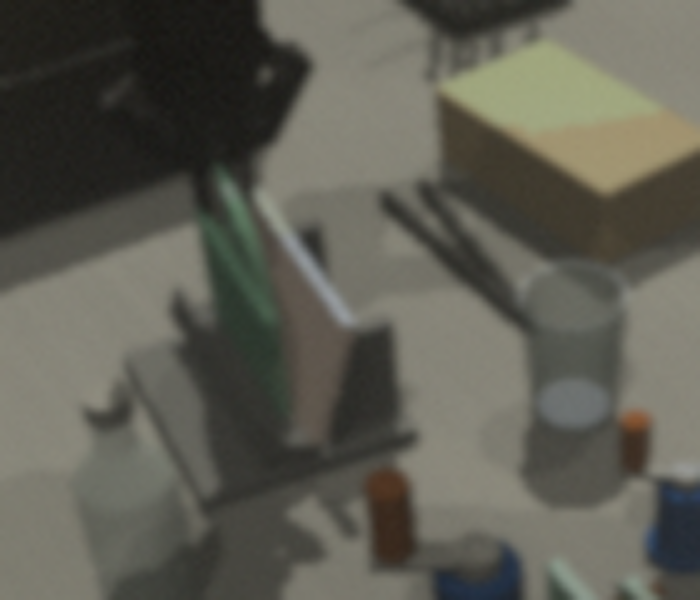

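move_arm --commands '[[[-1,0,1.3],0,4],[[0,2,0],0,4],[[0,1.5,0],0,4],[[0,1,0],0,4],[[0,0,0],0,4],[[0,0,0],0,4]]'

```text
t: 20.05
tcp_pos: [581.3, -281.9, 147.6]
eef_rot: [[0.992, -0.0, 0.128], [-0.128, 0.0, 0.992], [-0.0, -1.0, 0.0]]
contact_force: [0.1, -0.2, -2.6]
gripper_width: 7.1
```

move_arm --commands '[[[0,1,0],0,4],[[0,0.5,0],0,4],[[0,0.5,0],0,4],[[0,0,0],0,4],[[0,0,0],0,4]]'

```text
t: 20.47
tcp_pos: [581.8, -282.1, 146.9]
eef_rot: [[0.992, 0.001, 0.128], [-0.128, -0.001, 0.992], [0.001, -1.0, -0.0]]
contact_force: [-0.0, 1.7, 3.0]
gripper_width: 7.2
```

move_arm --commands '[[[0,-0.8,0],0,7.5],[[0,0,0],0,8.5],[[0,0,0],0,9.5],[[0,0,0],0,10.5],[[0,0,0],0,11.5],[[0,0,0],0,12.5],[[0,0,0],0,13],[[0,0,0],0,13]]' --grip_force 20

```text
t: 21.13
tcp_pos: [581.4, -282.0, 146.6]
eef_rot: [[0.992, -0.0, 0.128], [-0.128, -0.0, 0.992], [-0.0, -1.0, -0.0]]
contact_force: [-0.2, -0.2, 0.2]
gripper_width: 13.1
```

```bash
python3 snap.py wrist w12; python3 pane.py w12
```

```text
[ 581.4 -282.   146.6] 21.13
3744 [[-11.9, -26.0, -41.4], [-3.1, -17.3, 25.2], [1.1, 99.4, 63.7]]
-40 137 -3.08 15.9
-30 212 -3.24 21.0
-20 298 -3.32 23.8
-10 99 -3.31 24.9
0 243 -3.43 24.5
10 529 -3.47 23.1
20 505 -3.08 19.6
30 514 -3.04 14.1
40 482 -2.88 5.8
50 426 -2.63 -7.3
60 153 -2.24 -25.6
arc centre z [ -1.34 -39.83] top at 25.17 rms 1.15
```

View pics/w12.png

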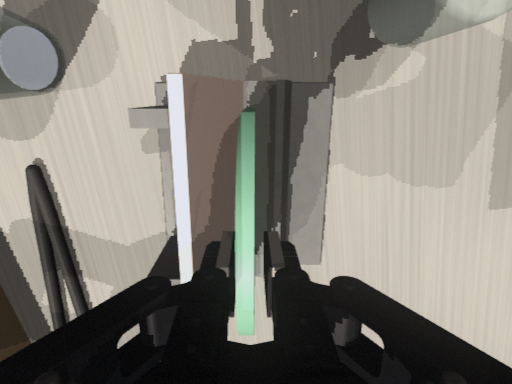

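move_arm --commands '[[[-2,0,0],0,14],[[-3,0,0],0,15],[[-3.5,0,0],0,16],[[-3.5,0,0],0,17],[[-3.5,0,0],0,18],[[-3.5,0,0],0,18],[[-3.5,0,0],0,19],[[-3.5,0,0],0,19],[[-3,0,0],0,19],[[-3,0,0],0,19],[[-2,0,0],0,19],[[0,0,0],0,19]]'

```text
t: 22.18
tcp_pos: [547.3, -277.6, 146.6]
eef_rot: [[0.992, -0.0, 0.128], [-0.128, 0.0, 0.992], [-0.0, -1.0, 0.0]]
contact_force: [-0.2, -0.5, -1.1]
gripper_width: 19.0
```

```bash
python3 snap.py wrist w13; python3 pane.py w13|tail -4; python3 snap.py scene s13; python3 - <<'E'
import cv2
s=cv2.imread('pics/s13.png');cv2.imwrite('pics/s13c.png',cv2.resize(s[70:190,150:290],None,fx=5,fy=5,interpolation=cv2.INTER_CUBIC))
E
```

```text
[ 547.3 -277.6  146.6] 22.18
40 566 1.24 -1.9
50 414 3.21 -12.4
60 49 5.65 -28.2
arc centre z [  2.85 -51.74] top at 13.26 rms 7.99
[ 547.6 -277.6  146.7] 22.23
```

View pics/w13.png

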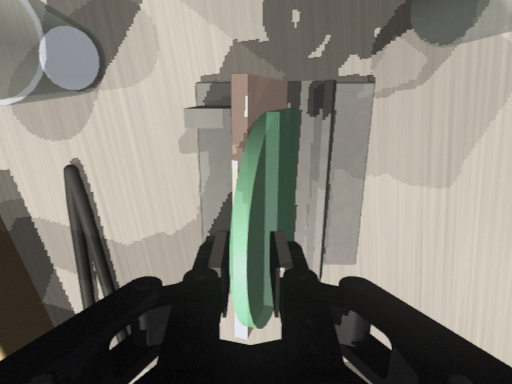

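View pics/s13c.png

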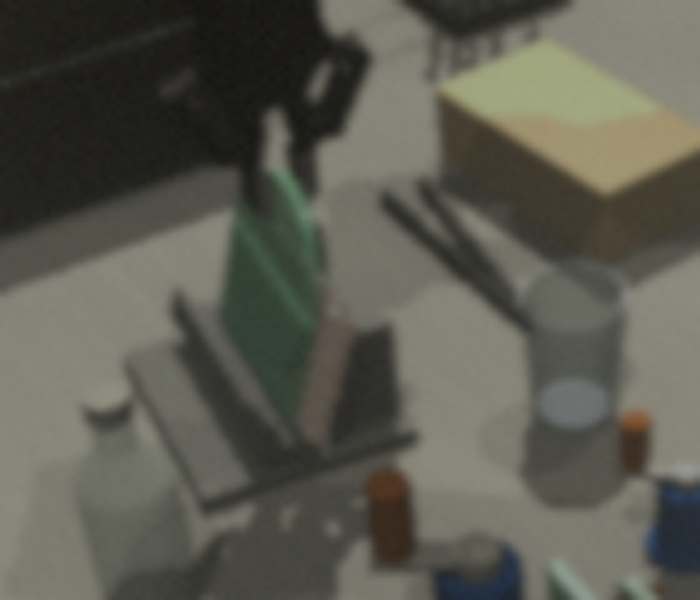

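move_arm --commands '[[[-1.5,0,0],0,19],[[-1.5,0,0],0,19.5],[[-1.2,0,0],0,20],[[-1.2,0,0],0,20],[[-1.2,0,0],0,20.5],[[-1.2,0,0],0,21],[[-1.2,0,0],0,21.5],[[-1.2,0,0],0,22],[[-1.2,0,0],0,22.5],[[-0.8,0,0],0,23],[[0,0,0],0,23],[[0,0,0],0,23]]'

```text
t: 23.28
tcp_pos: [535.6, -276.1, 146.8]
eef_rot: [[0.992, 0.0, 0.128], [-0.128, -0.0, 0.992], [0.0, -1.0, -0.0]]
contact_force: [0.4, 0.6, 0.8]
gripper_width: 23.1
```

```bash
python3 snap.py wrist w14;  python3 snap.py scene s14; python3 - <<'E'
import cv2
s=cv2.imread('pics/s14.png');cv2.imwrite('pics/s14c.png',cv2.resize(s[70:190,150:290],None,fx=5,fy=5,interpolation=cv2.INTER_CUBIC))
E
```

```text
[ 535.6 -276.1  146.8] 23.28
[ 535.6 -276.1  146.7] 23.33
```

View pics/w14.png

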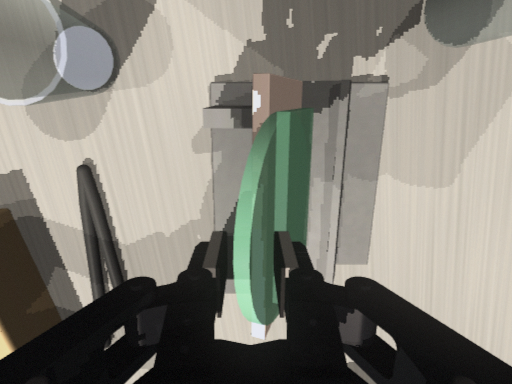

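View pics/s14c.png

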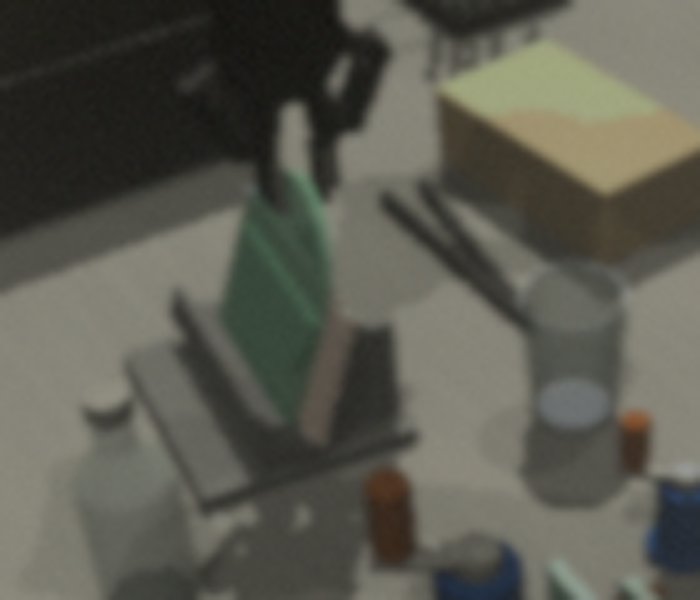

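```bash
cat > fin.py <<'E'
import sys,pickle
from h import *
f=sys.argv[1];cam=sys.argv[2]
im=cv2.imread(f'pics/{f}.png');d=np.load(f'pics/{f}.npy');o=pickle.load(open(f'pics/{f}.pkl','rb'))
C=cloud(cam,d,o);hsv=cv2.cvtColor(im,cv2.COLOR_BGR2HSV)
m=cv2.inRange(hsv,(55,40,30),(95,255,255))>0;m&=(d>0)
m&=(C[...,0]>500)&(C[...,0]<620)&(C[...,1]<-180)&(C[...,1]>-380)&(C[...,2]>20)&(C[...,2]<180)
yaw=np.radians(-7.45);xs=np.array([np.cos(yaw),np.sin(yaw)]);ys=np.array([-np.sin(yaw),np.cos(yaw)])
q=C[m];P=np.c_[q[:,:2]@xs-607.95,q[:,:2]@ys+205.5,q[:,2]-28]
t=np.radians(20);R=np.c_[P[:,0]*np.cos(t)+P[:,2]*np.sin(t),P[:,1],-P[:,0]*np.sin(t)+P[:,2]*np.cos(t)]
print(len(R),'rest-frame pct',np.percentile(R,[1,50,99],axis=0).round(1).tolist())
# front face points: fit plane x = a + b*y + c*z
k=(R[:,0]>2)&(R[:,2]<125)
for _ in range(6):
    A=np.c_[np.ones(k.sum()),R[k,1],R[k,2]];s=np.linalg.lstsq(A,R[k,0],rcond=None)[0]
    r=R[:,0]-(s[0]+s[1]*R[:,1]+s[2]*R[:,2]);k=np.abs(r)<1.5
print('front face: x at z0 %.2f at z90 %.2f; tilt y %.2fdeg, tilt z %.2fdeg'%(s[0],s[0]+90*s[2],np.degrees(s[1]),np.degrees(s[2])),k.sum())
g=k
for z0 in range(0,140,10):
    b=g&(R[:,2]>z0)&(R[:,2]<z0+10)
    if b.sum()>5: print(z0,b.sum(),'x',R[b,0].mean().round(2),'y',np.percentile(R[b,1],[0.5,99.5]).round(1))
e=g
print('z range',np.percentile(R[e,2],[.3,99.7]).round(1))
E
python3 fin.py w14 wrist; python3 fin.py s14 scene; python3 stand.py w14
```

```text
11377 rest-frame pct [[-1.4, -53.6, 9.5], [6.9, 17.2, 111.5], [9.3, 63.9, 141.2]]
front face: x at z0 9.61 at z90 7.46; tilt y -0.21deg, tilt z -1.37deg 8619
0 133 x 9.26 y [-50.2  64.7]
10 321 x 9.13 y [-46.4  64.6]
20 344 x 8.89 y [-41.1  64.1]
30 368 x 8.66 y [-35.8  64.9]
40 406 x 8.45 y [-30.7  64.6]
50 440 x 8.21 y [-26.3  64.8]
60 452 x 7.98 y [-20.2  64.7]
70 478 x 7.75 y [-10.1  64.9]
80 536 x 7.52 y [-6.1 64.1]
90 673 x 7.32 y [-60.2  62.7]
100 991 x 7.12 y [-56.8  59.7]
110 1123 x 6.9 y [-51.3  54.8]
120 1126 x 6.65 y [-44.2  46.9]
130 1053 x 6.27 y [-34.4  36. ]
z range [  6.6 141.3]
642 rest-frame pct [[-0.4, -55.6, 7.0], [7.2, 12.8, 69.3], [10.1, 66.1, 140.3]]
front face: x at z0 8.67 at z90 6.81; tilt y -0.23deg, tilt z -1.18deg 524
0 20 x 8.51 y [-47.9  62.2]
10 42 x 8.44 y [-57.3  66. ]
20 41 x 8.02 y [-51.   64.9]
30 41 x 7.77 y [-55.3  64.7]
40 46 x 7.66 y [-56.6  64.6]
50 48 x 7.59 y [-52.   67.4]
60 47 x 7.42 y [-54.6  67.6]
70 44 x 7.18 y [-56.9  66.3]
80 48 x 6.67 y [-56.6  67.3]
90 45 x 6.5 y [-55.3  63.4]
100 34 x 6.43 y [-43.5  60.3]
110 25 x 6.39 y [ 3.3 55.9]
120 20 x 6.26 y [-5.  44.1]
130 21 x 5.83 y [-18.7  35.4]
z range [  5.5 140.1]
face 5125 [ 0.92   -0.1178  0.3737] yaw -7.3 lean 21.94
 y range [-267.6 -124.2] z [ 31.2 124.9]
 xs at z28 618.54  at 112.6 584.46
 ledge slope deg 25.0 z at corner 32.5 y rng [-288.  -122.8] 2715
 topedge y [-290.8 -121.9] x [567.2 577.9 587.1] z [106.4 112.3 124.8] 2713
 corner mid world [ 588.6 -272.9] tcp [ 535.6 -276.1  146.8] tcp in stand axes x,y -52.2 -9.9 tool x yaw -7.33
```

move_arm --commands '[[[0,0,0],0,27],[[0,0,0],0,28],[[0,-8,0],0,28],[[0,-15,0],0,28],[[0,-25,0],0,28],[[0,-30,0],0,28],[[0,-30,0],0,28],[[25,-10,0],0,28],[[30,0,0],0,20],[[30,0,0],0,10],[[15,0,0],0,0],[[0,0,0],0,0]]'

```text
t: 24.38
tcp_pos: [636.9, -288.8, 264.7]
eef_rot: [[0.992, 0.001, 0.126], [-0.126, -0.0, 0.992], [0.001, -1.0, 0.0]]
contact_force: [-0.1, 0.6, 0.3]
gripper_width: 0.4
```

```bash
python3 snap.py wrist w15;  python3 snap.py scene s15; python3 snap.py top t15; python3 fin.py w15 wrist; python3 fin.py s15 scene; python3 - <<'E'
import cv2
s=cv2.imread('pics/s15.png');cv2.imwrite('pics/s15c.png',cv2.resize(s[70:190,150:290],None,fx=5,fy=5,interpolation=cv2.INTER_CUBIC))
E
```

```text
[ 636.9 -288.8  264.7] 24.38
[ 635.5 -288.7  264.5] 24.43
[ 634.7 -288.7  264.6] 24.48
10347 rest-frame pct [[-0.3, -61.1, 5.6], [7.8, 5.9, 87.1], [9.9, 63.1, 140.5]]
front face: x at z0 9.73 at z90 7.70; tilt y -0.16deg, tilt z -1.29deg 9548
0 306 x 9.5 y [-63.2  64.2]
10 473 x 9.36 y [-62.8  64.5]
20 513 x 9.15 y [-63.3  64.7]
30 563 x 8.94 y [-63.3  63.8]
40 597 x 8.73 y [-63.1  64.1]
50 644 x 8.48 y [-63.2  64.4]
60 709 x 8.27 y [-63.1  64.6]
70 772 x 8.04 y [-63.7  64.8]
80 829 x 7.82 y [-62.5  63.5]
90 880 x 7.59 y [-60.6  61.9]
100 891 x 7.37 y [-56.8  58.1]
110 900 x 7.12 y [-51.7  54. ]
120 812 x 6.9 y [-44.9  46.2]
130 602 x 6.67 y [-33.7  35.8]
z range [  3.8 140.6]
675 rest-frame pct [[1.5, -56.7, 6.2], [7.1, 8.8, 72.4], [10.1, 66.4, 139.5]]
front face: x at z0 8.39 at z90 6.78; tilt y -0.14deg, tilt z -1.02deg 563
0 20 x 8.11 y [-50.3  62.6]
10 43 x 8.08 y [-57.7  65.5]
20 39 x 7.78 y [-53.   61.4]
30 41 x 7.84 y [-58.5  65.5]
40 44 x 7.68 y [-56.3  66.7]
50 51 x 7.5 y [-55.7  65.2]
60 43 x 7.27 y [-57.8  66.5]
70 49 x 6.91 y [-54.4  66.7]
80 45 x 6.87 y [-56.5  65.7]
90 46 x 6.57 y [-55.9  60.8]
100 46 x 6.58 y [-52.6  61.6]
110 41 x 6.28 y [-46.9  56. ]
120 35 x 6.19 y [-39.7  48. ]
130 19 x 5.87 y [-17.1  35.4]
z range [  4.6 139.9]
```

View pics/w15.png

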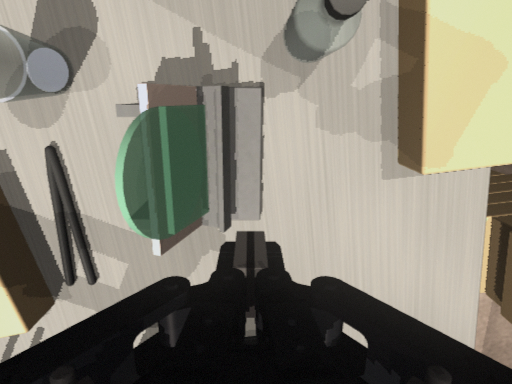

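View pics/s15c.png

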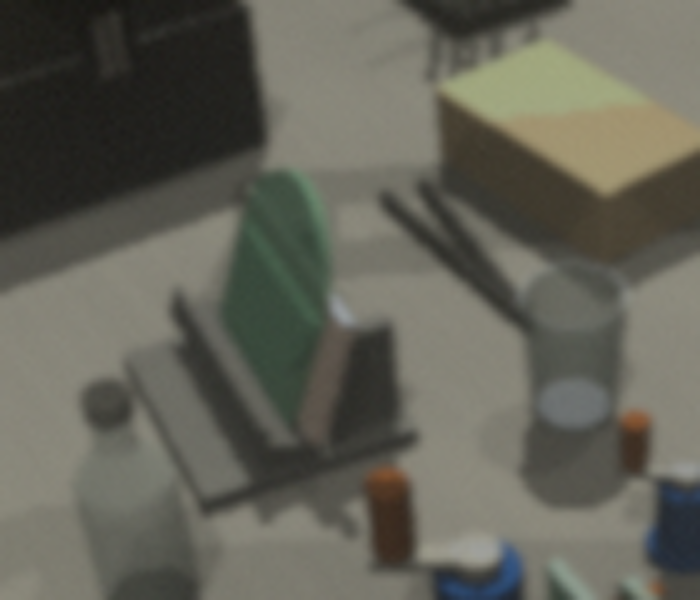

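The pane rests on the ledge and board, centred to about 0.6 mm. It leans about 0.7° more than the board in both views, which puts its bottom edge about 1 mm out of the corner. I'll nudge it home gently with the shut fingertips while watching the force.

move_arm --commands '[[[-12,0,-1],0,0],[[-11,20,0],0,0],[[0,30,0],0,0],[[0,35,0],0,0],[[0,35,0],0,0],[[0,35,0],0,0],[[0,30,0],0,0],[[0,14,0],0,0],[[0,5,0],0,0],[[0,0,0],0,0],[[0,0,0],0,0]]'

```text
t: 25.45
tcp_pos: [612.8, -287.7, 63.1]
eef_rot: [[0.992, 0.003, 0.128], [-0.128, -0.002, 0.992], [0.003, -1.0, -0.001]]
contact_force: [0.5, -0.3, -0.3]
gripper_width: -0.2
```

```bash
python3 snap.py wrist w16; python3 - <<'E'
from h import *
p=manip.get_obs()['tcp_pos'];print(p[0]*.99156-p[1]*.12966-607.95,p[0]*.12966+p[1]*.99156+205.5,p[2])
E
```

```text
[ 612.8 -287.7   63.1] 25.45
37.56317660994466 -0.4615431030569539 63.79166219008636
```

View pics/w16.png

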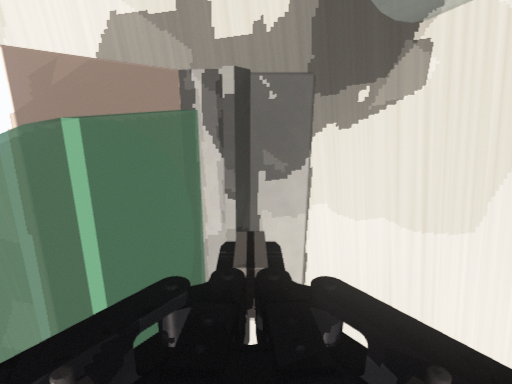

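Working through the geometry, the gripper's body could brush the leaning upper part of the pane before the fingertips reach its bottom. The remaining error is only about 1 mm and 0.7°, so I'll leave it there, back away and do the last checks.

move_arm --commands '[[[10,-8,0],0,0],[[15,-15,0],0,0],[[5,-25,0],0,0],[[0,-35,0],0,0],[[0,-35,0],0,0],[[0,-35,0],0,0],[[0,-35,0],0,0],[[0,-35,0],0,20],[[0,-20,0],0,20],[[0,0,0],0,20],[[0,0,0],0,20],[[0,0,0],0,20]]'

```text
t: 26.5
tcp_pos: [641.5, -290.6, 304.1]
eef_rot: [[0.992, 0.001, 0.128], [-0.128, -0.0, 0.992], [0.001, -1.0, -0.0]]
contact_force: [-0.3, -0.1, -0.2]
gripper_width: 20.2
```

```bash
python3 snap.py wrist w17; python3 snap.py top t17; python3 snap.py scene s17; python3 fin.py w17 wrist|head -2; python3 fin.py s17 scene|sed -n 2p; python3 - <<'E'
import cv2,numpy as np
from h import *
C1=cloud('top',np.load('pics/t17.npy'));z=C1[...,2];s=(z>162)&(z<177)&(C1[...,0]>480)&(C1[...,0]<690)&(C1[...,1]>100)&(C1[...,1]<300);print('bar',np.median(C1[s],0).round(1))
t=cv2.imread('pics/t17.png');cv2.imwrite('pics/t17c.png',cv2.resize(t[60:300,80:480],None,fx=1.9,fy=1.9,interpolation=cv2.INTER_CUBIC))
s=cv2.imread('pics/s17.png');cv2.imwrite('pics/s17c.png',cv2.resize(s[70:370,130:480],None,fx=2,fy=2,interpolation=cv2.INTER_CUBIC))
E
```

```text
[ 641.5 -290.6  304.1] 26.5
[ 641.1 -290.4  302.5] 26.55
[ 641.  -290.3  301.7] 26.6
8079 rest-frame pct [[-0.3, -61.0, 5.6], [7.9, 5.4, 85.8], [10.0, 62.9, 140.5]]
front face: x at z0 9.78 at z90 7.77; tilt y -0.17deg, tilt z -1.28deg 7448
front face: x at z0 8.55 at z90 6.84; tilt y -0.28deg, tilt z -1.08deg 578
bar [606.4 239.2 170.2]
```

View pics/t17c.png

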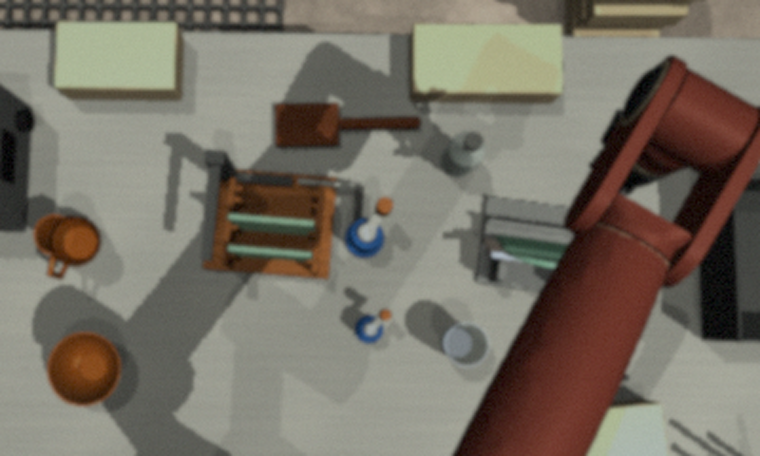

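View pics/s17c.png

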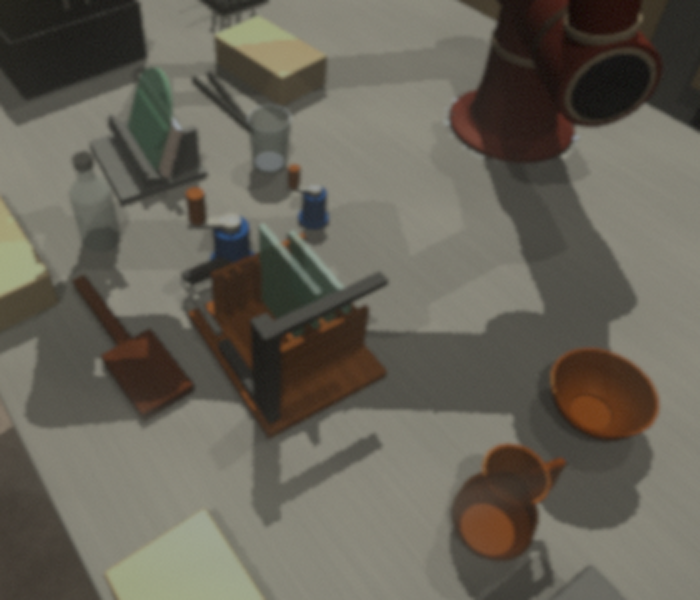

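```bash
python3 - <<'E'
from h import *
import pickle
for f in('w6','w7','w8'):
    o=pickle.load(open(f'pics/{f}.pkl','rb'));d=np.load(f'pics/{f}.npy');C=cloud('wrist',d,o)
    r=C[...,:2]-[596.7,150.9];x=r@[.9971,-.0757];y=r@[.0757,.9971];z=C[...,2]
    s=(np.abs(z-170)<5)&(y>60)&(y<130)&(x>-60)&(x<65)&(d>0);s[200:]=0
    print(f,s.sum(),'bar rack y edges',np.percentile(y[s],[2,98]).round(1),'mid',np.percentile(y[s],[2,98]).mean().round(1),'z',np.median(z[s]).round(1))
E
```

```text
w6 9721 bar rack y edges [81.8 97.4] mid 89.6 z 170.6
w7 16266 bar rack y edges [81.8 97.5] mid 89.7 z 170.6
w8 3456 bar rack y edges [81.9 97.4] mid 89.7 z 170.7
```

The wrist views put the bar's middle at rack y = 89.7 mm, against 90 for fully back, so the crank is at its stop. I'm handing the job in.

```bash
python3 -c "
from rig import manip
print(manip.sign_off())"
```

```text
the job is handed in; nothing more can be done
None
```

The job is done and handed in, about 27 s into the 72 s allowed. I wound the larger crank clockwise to its stop. I then lifted the arched panel straight up by its top edge, lowered it onto the stand's ledge and let it lean back onto the board under control.

**Last checks**
- **Crank and bar:** about 50 N on the knob moved the crank no further. The wrist camera put the bar at rack y = 89.7 mm of 90. The top camera gave 88 mm of travel and the knob stopped about 17° short of two full turns. Most likely the crank started about 0.3 rad past zero.
- **Panel on the stand:** it is centred across the board to within about 1 mm. Its bottom edge looks fully on the ledge in the pictures, and the robot is touching nothing.
- **Small error left:** the panel leans about 0.7° more than the board, so its bottom edge is about 1 mm out of the corner. I started a nudge to correct this but gave it up before touching the panel, because the gripper's body might have brushed it.
- **Everything else:** the two square-cornered panels are still in their slots. The other items look undisturbed in the last pictures, though the arm hid the tongs from the top camera.

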